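Prise open the specimen case and load the stage insert

ROBOT

A 6-joint arm with a two-finger parallel gripper is mounted at the origin on the work surface. World frame = base frame: x ahead of the robot, y to its left, z up, the work surface at z = 0. Lengths are in m, angles in rad, forces in N, time in s.
With the tool pointing down it reaches from about 0.25 to 0.775 m from the base axis. Payload 4 kg.
Tool frame: the origin (TCP) lies on the centre line of the jaws, within the pads' length; the fingertips stand 8 mm ahead of it and the grasp point (between the pads) lies 11 mm behind it; y points along the fingers, x is the direction in which the jaws open and shut, and the axes are right-handed (so a half turn about y gives the same grasp; the last joint's range is limited). The gripper opens to 94 mm and grips with 3 to 60 N. Pads are 16 mm wide; open, the fingers measure 119 mm over their backs; the gripper's body (75 mm by 177 mm) begins 78 mm behind the grasp point.
Start: joints at [-1.414, 0.087, 1.371, -0, 1.684, -0.103], TCP at [0.141, -0.532, 0.214] pointing down, gripper open.
Joint ranges: [-3.1, 3.1], [-0.76, 2.03], [0.27, 2.55], [-1.08, 4.22], [0.17, 2.65], [-2.57, 2.57]. Speed limits (rad/s): [2.79, 2.79, 3.14, 3.14, 3.14, 3.14].

INTERFACE

Orientations are given as [roll, pitch, yaw] about the fixed x, y, z axes, in that order (R = Rz(yaw) Ry(pitch) Rx(roll)).
In Python, from bench import robot gives the robot as it stands.
- The arm moves only by the tool step_arm, never from a script. Its argument "commands" is a list of rows, each an object with "xyz": the shift along the world's x, y, z in m, a list of three; "twist": the turn, a rotation vector about the world's x, y, z in degrees, a list of three. In form: [{"xyz": [tx, ty, tz], "twist": [ax, ay, az]}, ...]. A call has 1 to 12 rows; each row is the pose to reach, as a shift and turn from the pose commanded when the call began; what a row does not reach only later rows make up. A row lasts 1/12 s, in which the tool goes at most 41.7 mm and 7.16 degrees, less where a joint would pass 70% of its speed; a pose out of reach is approached as far as the arm can. A call with a gripper value outside its range is refused whole. "fingers" is the closure in counts, from 0 (fully open) to 255 (shut), set as the call begins (left out, the last holds). The fingers move at their own pace and stop on an object; the grip force is fixed at half the most. Time passes only in rows, so rows that repeat a pose let the fingers close. It gives the time, the measured TCP pose, the force and the opening at its end, in the units of the state.
- robot.get_obs(): the state, without advancing time (a new reading comes with each control period).
- robot.snapshot(name): name is "scene" or "top"; returns (picture, depth): 400x640x3 uint8, red, green, blue; 400x640 float32, m along the optical axis (not along the pixel's ray), 0 where there is no reading.
- robot.camera_info(name): a dict with "fx", "fy", "cx", "cy" (pixels), "R" (3x3) and "t" (3): a world point X has camera coordinates R X + t. Camera axes: x right, y down, z forward; pixel columns grow to the right and rows downward; lengths in m; the calibration is good to about 2 mm. A picture is of the moment at which its call begins. camera_info takes no time and is no camera call.
- robot.close_job(): hands the job in, once; it reports no verdict.
The state is a dict: "time": time; "joint_positions": joint angles; "qvel": joint speeds; "joint_torque": joint torques, N m; "tool_pos": TCP position; "ee_rot": TCP orientation; "wrist_force": force on the tool from outside, world axes, zero at the start; "wrist_torque": the same for the moment, N m; "width": finger opening in m.
Only numpy, scipy, OpenCV 4.12 (cv2) and the standard library are available. Lean on these libraries where they do the work, as an engineer would, in place of code of your own. Each camera call takes 0.05 s, during which the arm holds its last target.

TASK

Take the bent pry blade from its stand, lever the case's clear cover up by its front lip and push it right over until it rests open, touching the cover with nothing but the blade, then put the blade back in its stand. Next take the green specimen mount out of the case and seat it flat in the insert's one-dot pocket, and after it the red mount in the two-dot pocket. Leave the black and white mounts and everything else on the bench undisturbed, and let go of everything.

Things in the scene. Friction and masses are not known exactly. Their poses are not given: they have to be found in the camera images.
- case: Grey fixed case base, 116 mm wide (y), from x -70 (front) to +54 mm (hinge side); origin on its underside. Its flat deck, 40 mm above the bench, x -30 to +54, carries the green, red and black mounts in a row along y, 35 mm apart, in any order. At the front centre a pry notch 48 mm wide lies below the cover's lip, x -70 to -30, floor 30 mm above the bench (yellow mark).
- slot (a point): Middle of the pry gap: on the outer face of the shut cover's front lip (case x -48 mm), centred in width, 35 mm above the bench. The gap is 10 mm high, from the notch floor (30) to the cover's lower edge (40), and goes 18 mm in behind the lip's outer face. Fixed to the base; axes as the case's, +x pointing in to the hinge.
- hinge (a point): Middle of the cover's hinge line, on the case, 40 mm above the bench, 94 mm behind the lip's outer face; the hinge line runs along the case's y.
- cover (a joint): Clear cover with blue lower rim: an upturned tray 94 x 112 mm, 28 high, walls 3, no handle, about 220 g. Angle in rad: 0 shut, growing as its front lip rises; stop at 2.1, lying back. Slight hinge friction (0.03 N m): let go below about 0.8 it falls shut, beyond about 1.6 it falls open, between it may stay.
- blade: Loose, about 70 g, pry blade, upright in its stand. Origin under its black guard plate, on the shank's line; +z up the handle. Orange handle 16 (x) by 14 mm (y), z +4 to +74; guard x -19 to +31, y +-17, z 0 to 4, resting on the stand; shank strip 3 mm thick (x), 14 wide, down to z -60, where it bends into a flat toe 20 long, 14 wide, 2.5 thick, toward +x and 35 degrees below level.
- blade_tip (a point): End of the blade's toe, mid-thickness: blade x +16.4 mm, z -71.5 mm. Axes as the blade's. When the handle leans back 35 degrees from upright, away from where the toe points, the toe is level and fits the pry gap.
- stand: Grey fixed box stand 80 mm high, outside x -16 to +32, y +-18 mm, on a 90 x 80 mm steel foot; origin on the bench, right under the blade's origin when the blade is home. Pocket x -9 to +25, y +-10, open at the top, down to 6 mm above the bench. Home, the blade is upright with its guard on the rim (blade origin 80 mm up) and its toe toward the stand's +x.
- insert: Aluminium stage insert plate, fixed, 72 (x) by 176 (y) by 16 mm high; origin at the centre of its underside. Three round pockets 31 mm wide and 7 mm deep in a row along y, marked by one, two and three black dots on the edge at its -x side.
- pocket1 (a point): Centre of the floor of the one-dot pocket, 9 mm above the bench (insert y +55 mm).
- pocket2 (a point): Centre of the floor of the two-dot pocket, 9 mm above the bench (insert y 0).
- pocket3 (a point): Centre of the floor of the three-dot pocket (insert y -55 mm), already filled by the white mount.
- green_mount: Green resin specimen mount, upright cylinder 25 mm wide, 20 mm high, 30 g, small steel square on top; origin at the centre of its underside.
- red_mount: Red resin specimen mount, same size; origin at the centre of its underside.
- black_mount: Black specimen mount, same size, in the case; stays there. Origin at the centre of its underside.
- white_mount: White specimen mount, same size, in the three-dot pocket; stays there. Origin at the centre of its underside.
- amber_bottle: Amber bottle 38 mm wide, 85 mm high, loose bystander; origin at its underside.
- beaker: Small glass beaker 52 mm wide, 60 mm high, loose bystander; origin at its underside.
- petri_dish: Closed clear dish 60 mm wide, 14 mm high, loose bystander; origin at its underside.
- slide_box: Blue slide box 35 x 80 x 30 mm, loose bystander; origin at its underside.
- white_jar: White jar with green cap 44 mm wide, 50 mm high, loose bystander; origin at its underside.
- marker: Black and blue marker pen 12 x 90 x 12 mm lying along its y, loose bystander; origin at its underside.
- weight: Brass balance weight 28 mm wide, 30 mm high, loose bystander; origin at its underside.
Mind the look-alikes: they are no part of the job. What is shaped like the stand but orange or purple is not meant.

How it is judged:
By the outcome, as a careful person would: the job done as asked, in the order asked, and still so for the second after the job is handed in, with the robot touching nothing.
It also fails if it takes over 72 s, if anything falls off the work surface, if the arm or the gripper's body presses on something with over 40 N, if the wrist force passes 120 N, or if a joint passes its speed limit or range.

## Working session

There is one attempt and no reset: what is moved stays moved. The work goes in short steps, Python scripts to look and compute and a tool call to move; the robot and the scene stay as the last step left them, time stands still between calls to the robot, and variables do not carry over. Pictures are saved under pics/ and viewed, and the job is handed in when it is done.

Besides the shell and the picture viewer there is one more tool, called in YAML: its name, and indented under it one key for each argument. step_arm: Moves the arm, as the interface text tells. Its arguments: {"type":"object","properties":{"commands":{"type":"array"},"fingers":{"type":"number"}},"required":["commands"]}

```bash
ls; mkdir -p pics
python3 - <<'E'
from bench import robot
import numpy as np, cv2
print(robot.get_obs())
for n in ["scene","top"]:
    im,d=robot.snapshot(n); np.savez(f"pics/{n}0.npz",im=im,d=d)
    cv2.imwrite(f"pics/{n}0.png",im[:,:,::-1]); print(n,robot.camera_info(n))
E
```

```text
pics
{'time': 0.0, 'joint_positions': array([-1.41410448e+00,  8.79490633e-02,  1.37222294e+00, -3.60341131e-05,
        1.68359390e+00, -1.03123220e-01]), 'qvel': array([ 1.43678834e-03, -8.96572045e-04, -4.73190351e-04, -7.54917454e-04,
       -6.47543138e-05,  7.76291971e-05]), 'joint_torque': array([-5.03229126e-05, -3.40176344e+01, -3.02433300e+01,  7.17498385e-02,
        3.28275037e-02, -1.77617112e-04]), 'tool_pos': array([ 0.14118527, -0.53102919,  0.21232329]), 'ee_rot': array([-1.57060823,  0.00216539, -1.31098507]), 'wrist_force': array([-0.73851718,  0.26685176,  0.4207193 ]), 'wrist_torque': array([0.03090918, 0.00624493, 0.04287631]), 'width': 0.09431336062311832}
scene {'fx': 516.8222267289653, 'fy': 516.8222267289653, 'cx': 320.84965451346, 'cy': 190.97458575888706, 'R': array([[-0.16841639,  0.98565949,  0.01054922],
       [ 0.56454482,  0.10522387, -0.81866787],
       [-0.80803779, -0.13192159, -0.57417039]]), 't': array([ 0.08472275, -0.25891904,  1.67666863])}
top {'fx': 501.3865693086495, 'fy': 501.3865693086495, 'cx': 318.4852956697459, 'cy': 203.92460457821602, 'R': array([[ 0.06339647, -0.9979871 , -0.00162439],
       [-0.97622386, -0.06167574, -0.20780539],
       [ 0.20728691,  0.01475989, -0.97816884]]), 't': array([-0.03309387,  0.54629689,  1.31512205])}
```

View pics/scene0.png

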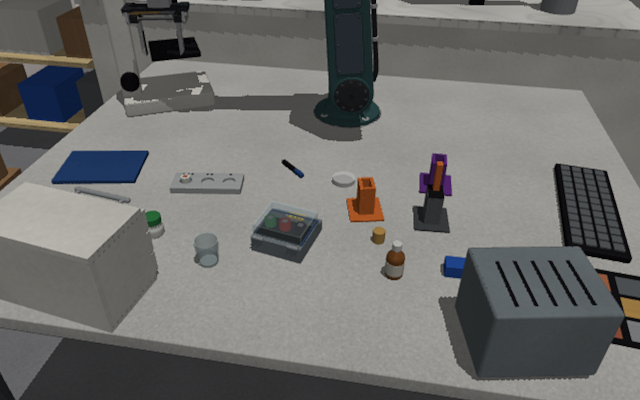

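View pics/top0.png

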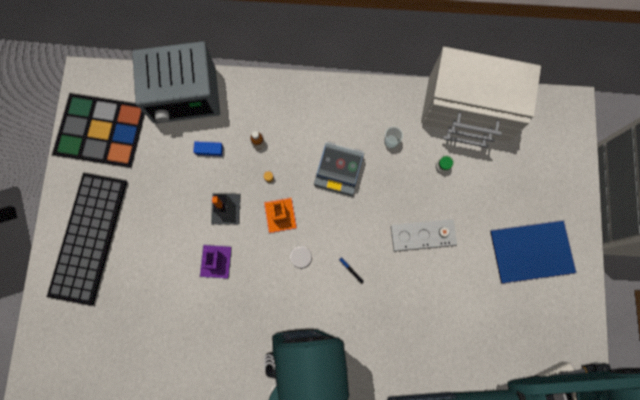

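Run:
```python
import numpy as np, cv2
im=np.load("pics/top0.npz")["im"][:,:,::-1]
a=cv2.resize(im[130:290,190:370],None,fx=4.4,fy=3.7,interpolation=cv2.INTER_CUBIC)
a=cv2.resize(im[135:280,190:370],None,fx=4,fy=4,interpolation=cv2.INTER_CUBIC)
cv2.imwrite("pics/c1.png",a)
cv2.imwrite("pics/c2.png",cv2.resize(im[215:260,380:470],None,fx=8,fy=8,interpolation=cv2.INTER_CUBIC))
im=np.load("pics/scene0.npz")["im"][:,:,::-1]
cv2.imwrite("pics/c3.png",cv2.resize(im[140:270,240:460],None,fx=3.6,fy=3.6,interpolation=cv2.INTER_CUBIC))
```

```text
(no output)
```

View pics/c1.png

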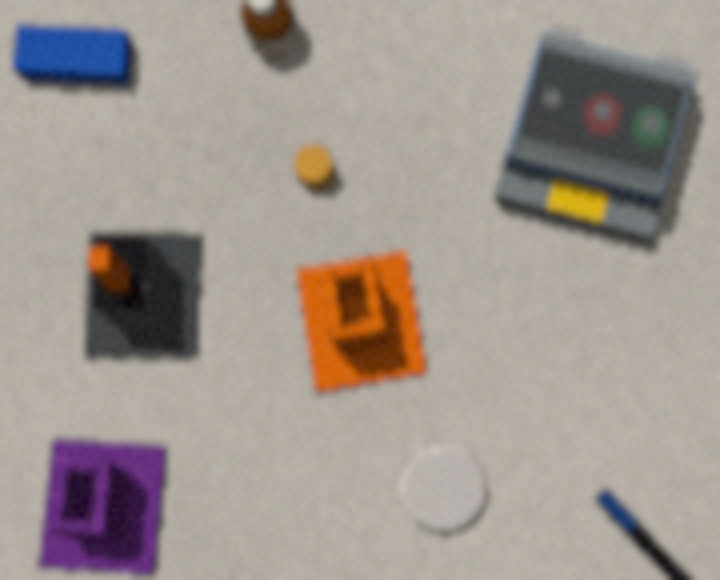

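View pics/c2.png

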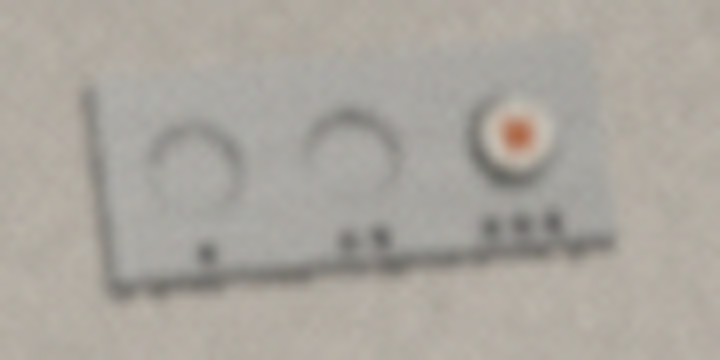

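View pics/c3.png

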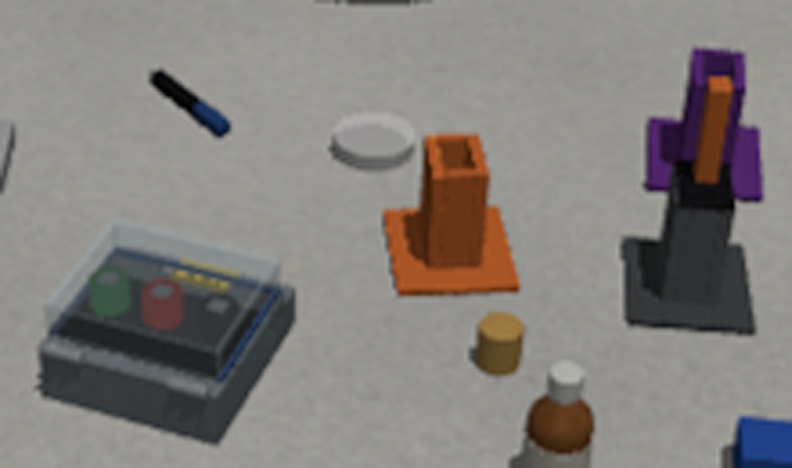

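```bash
cat > h.py <<'E'
import numpy as np, cv2
from bench import robot
CI={n:robot.camera_info(n) for n in("scene","top")}
def cloud(n,d):
    c=CI[n]; v,u=np.mgrid[0:400,0:640]
    P=np.stack([(u-c["cx"])/c["fx"]*d,(v-c["cy"])/c["fy"]*d,d],-1)
    return (P-c["t"])@c["R"]
def proj(n,X):
    c=CI[n]; q=np.atleast_2d(X)@c["R"].T+c["t"]
    return np.stack([q[:,0]/q[:,2]*c["fx"]+c["cx"],q[:,1]/q[:,2]*c["fy"]+c["cy"]],1)
def load(n,k):
    z=np.load(f"pics/{n}{k}.npz"); return z["im"],z["d"],cloud(n,z["d"])
def snap(n,k):
    im,d=robot.snapshot(n); np.savez(f"pics/{n}{k}.npz",im=im,d=d); return im,d,cloud(n,d)
E
python3 - <<'E'
from h import *
im,d,P=load("top",0); ims,ds,Ps=load("scene",0)
for n,(i,p) in dict(top=(im,P),scene=(ims,Ps)).items():
    x,y,z=p[...,0],p[...,1],p[...,2]
    # bench level
    m=(x>0.2)&(x<0.7)&(abs(y)<.4)
    print(n,"bench",np.median(z[m]))
t=lambda m,p:(m.sum(),p[m].min(0).round(4),p[m].max(0).round(4),np.median(p[m],0).round(4))
print("pts top at px", {k:P[v,u].round(3) for k,(u,v) in dict(stand=(225,208),handle=(215,201),case=(340,165),yel=(334,185),w=(445,232)).items()})
E
```

```text
top bench 0.002061363734081687
scene bench 0.001132164699842691
pts top at px {'stand': array([0.514, 0.25 , 0.087]), 'handle': array([0.518, 0.263, 0.154]), 'case': array([ 0.656, -0.051,  0.075]), 'yel': array([ 0.609, -0.038,  0.034]), 'w': array([ 0.495, -0.35 ,  0.036])}
```

Run:
```python
from h import *
def rect(Q):
    c,(w,h),a=cv2.minAreaRect(Q[:,:2].astype(np.float32)*1000); return np.round(c,1),(round(w,1),round(h,1)),round(a,1)
for n in("top","scene"):
    im,d,P=load(n,0); x,y,z=P[...,0],P[...,1],P[...,2]
    hsv=cv2.cvtColor(im,cv2.COLOR_RGB2HSV).astype(int); H,S,V=hsv[...,0],hsv[...,1],hsv[...,2]
    print("==",n)
    reg=(abs(x-.5)<.09)&(abs(y-.245)<.08)
    for nm,m in {"handle":reg&(z>.09)&(S>120),"guardz":reg&(z>.07)&(z<.092),"htop":reg&(z>.15),"foot":reg&(V<90)&(z<.02)&(z>0.002)}.items():
        if m.sum()>3: Q=P[m]; print(nm,m.sum(),rect(Q),np.median(Q,0).round(4),Q[:,2].max().round(4))
    reg=(x>.57)&(x<.76)&(abs(y+.05)<.1)
    for nm,m in {"case all z>.02":reg&(z>.02),"case top>.06":reg&(z>.06),"yellow":reg&(H>20)&(H<32)&(S>150)&(z>.02)}.items():
        Q=P[m]; print(nm,m.sum(),rect(Q),np.median(Q,0).round(4),np.percentile(Q[:,2],[5,50,95]).round(4))
    reg=(x>.4)&(x<.57)&(y>-.42)&(y<-.16)
    m=reg&(z>.010)&(z<.022); print("insert",m.sum(),rect(P[m]),np.median(P[m],0)); 
    m=reg&(z>.0255);  print("white",m.sum(),rect(P[m]),np.median(P[m],0))
```

```text
== top
handle 84 (array([521.1, 262.1]), (20.1, 18.1), 78.9) [0.52   0.262  0.1398] 0.159
guardz 194 (array([529.9, 265.7]), (50.6, 37.1), 2.7) [0.5257 0.2596 0.0845] 0.0913
htop 36 (array([523.3, 265.1]), (14.8, 13.4), 2.1) [0.5233 0.2647 0.155 ] 0.159
foot 409 (array([527.9, 264.3]), (85.0, 77.4), 3.8) [0.5077 0.2471 0.0078] 0.02
case all z>.02 1855 (array([661.8, -48.5]), (116.2, 128.9), 78.0) [ 0.651  -0.0476  0.0681] [0.0293 0.0681 0.0736]
case top>.06 1360 (array([668.1, -50. ]), (111.8, 97.3), 78.0) [ 0.6662 -0.0496  0.0695] [0.0647 0.0695 0.0741]
yellow 107 (array([609.7, -37.9]), (38.1, 22.8), 75.3) [ 0.6099 -0.0383  0.0316] [0.0272 0.0316 0.0365]
insert 1418 (array([ 503.8, -289.2]), (118.1, 241.1), 2.5) [ 0.48758347 -0.29275214  0.01660729]
white 66 (array([ 493.8, -286.4]), (40.4, 146.0), 12.3) [ 0.49834348 -0.34782759  0.03000033]
== scene
handle 198 (array([524.1, 264.6]), (15.3, 18.1), 85.5) [0.5282 0.2641 0.1271] 0.1558
guardz 271 (array([529.2, 263.9]), (54.6, 35.9), 3.7) [0.5398 0.2625 0.0836] 0.092
htop 34 (array([523.5, 264.2]), (13.1, 16.3), 89.4) [0.5248 0.2643 0.1535] 0.1558
foot 634 (array([496. , 266.6]), (86.7, 167.1), 87.6) [0.5498 0.2614 0.0067] 0.02
case all z>.02 2777 (array([662.5, -50.5]), (118.4, 129.6), 78.3) [ 0.695  -0.0462  0.0666] [0.0252 0.0666 0.0703]
case top>.06 1623 (array([666.4, -51. ]), (113.7, 100.2), 78.4) [ 0.6727 -0.0494  0.0684] [0.0634 0.0684 0.0707]
  return _methods._mean(a, axis=axis, dtype=dtype,
  ret = um.true_divide(
Traceback (most recent call last):
IndexError: index -1 is out of bounds for axis 0 with size 0
```

Run:
```python
from h import *
for n in("top","scene"):
    im,d,P=load(n,0); x,y,z=P[...,0],P[...,1],P[...,2]
    b=(x>.3)&(x<.75)&(y>-.42)&(y<.4)
    m=(b&(cv2.medianBlur(z.astype(np.float32),3)>.0095)).astype(np.uint8); m=cv2.morphologyEx(m,cv2.MORPH_OPEN,np.ones((3,3)))
    nn,lab,st,ce=cv2.connectedComponentsWithStats(m)
    print(n)
    for i in range(1,nn):
        if st[i,4]<25: continue
        Q=P[lab==i]; r=cv2.minAreaRect(Q[:,:2].astype(np.float32)*1000)
        print(st[i,:5],np.round(r[0],1),np.round(r[1],1),round(r[2],1),"z95",np.percentile(Q[:,2],95).round(4))
    # white mount top
    m=b&(y<-.3)&(z>.023)&(z<.036)&(x>.46)&(x<.54)
    print("white",m.sum(),P[m].mean(0).round(4))
```

```text
top
[250 131  15  18 203] [725.6 188.9] [34.4 38.2] 10.5 z95 0.0877
[385 139  13   9  70] [ 739.8 -191.6] [37.1 11.6] 77.7 z95 0.0621
[193 141  30  15 388] [699.5 330.9] [36.8 81. ] 2.7 z95 0.0358
[ 314  141   50   54 1889] [668.  -48.4] [118.9 140.9] 78.0 z95 0.0736
[436 155  18  18 233] [ 691.  -345.8] [40.2 41.2] 47.9 z95 0.0557
[264 171  10  11  87] [625.9 148.6] [26.1 25. ] 6.5 z95 0.0356
[212 193  21  24 409] [532.4 264.3] [57.4 66.8] 55.1 z95 0.1546
[270 200  18  24 305] [527.9 114.1] [66.1 46.5] 9.4 z95 0.0847
[ 391  219   66   31 1613] [ 489.5 -295.2] [ 73.8 178.1] 9.3 z95 0.0238
[290 246  21  21 344] [406.3  43.3] [54.8 56.4] 87.1 z95 0.0194
[202 248  21  23 393] [384.  286.2] [56.7 58.3] 88.5 z95 0.0844
[340 258  23  25 130] [377.9 -99.5] [88.7 12.3] 46.6 z95 0.0184
white 78 [ 0.4977 -0.3478  0.0289]
scene
[ 423  153   24   71 1195] [455.1 271.6] [ 44.3 208.2] 84.8 z95 0.1416
[283 159  20  16  90] [379.9 -98.8] [88.7 12.7] 47.2 z95 0.0151
[332 171  23  14 255] [406.5  41.2] [60.3 58.3] 1.8 z95 0.0168
[ 170  172   74   19 1260] [ 487.7 -296.7] [ 82.5 177.2] 9.6 z95 0.0227
[356 177  20  36 631] [520.7 111. ] [54.  45.3] 8.7 z95 0.0812
[ 251  200   71   60 3012] [644.9 -45.7] [117.2 166.7] 77.8 z95 0.0702
[146 210  18  26 344] [ 689.9 -342.1] [45.4 30.7] 27.3 z95 0.0519
[372 226  13  15 157] [627.9 148.6] [26.7 25.3] 43.3 z95 0.0328
[197 232  20  15 243] [ 739.7 -198.5] [16.7 40.7] 2.8 z95 0.0613
[384 240  21  38 571] [699.1 192.2] [ 38.4 100.4] 82.1 z95 0.0851
[443 255  22  20 360] [699.7 309. ] [39.7 39.7] 88.0 z95 0.0323
white 63 [ 0.4999 -0.3496  0.0285]
```

```bash
cat >> h.py <<'E'
def T(o,yaw,pts):
    a=np.radians(yaw); R=np.array([[np.cos(a),-np.sin(a),0],[np.sin(a),np.cos(a),0],[0,0,1]])
    return np.array(pts,float)@R.T/1000+np.array(o)/1000
def box(x0,x1,y0,y1,z): return [[x0,y0,z],[x1,y0,z],[x1,y1,z],[x0,y1,z]]
def circ(x,y,r,z): return [[x+r*np.cos(t),y+r*np.sin(t),z] for t in np.linspace(0,6.28,24)]
def overlay(n,im,polys,fn,roi,s):
    u0,v0,u1,v1=roi
    a=cv2.resize(im[v0:v1,u0:u1,::-1].copy(),None,fx=s,fy=s,interpolation=cv2.INTER_CUBIC)
    for X,col in polys:
        q=((proj(n,X)-[u0,v0]+.5)*s).astype(np.int32)
        cv2.polylines(a,[q.reshape(-1,1,2)],True,col,1,cv2.LINE_AA)
    cv2.imwrite(fn,a)
CASE=([669,-51,0],-11.9); STAND=([523.5,264.5,0],2.5); INS=([489,-295.5,0],9.4)
E
python3 - <<'E'
from h import *
Y=(0,255,255);G=(0,255,0);M=(255,0,255)
c=[(T(*CASE,box(-70,54,-58,58,0)),G),(T(*CASE,box(-48,46,-56,56,40)),M),(T(*CASE,box(-48,46,-56,56,68)),Y),(T(*CASE,box(-70,-30,-24,24,30)),G)]
s=[(T(*STAND,box(-19,31,-17,17,84)),G),(T(*STAND,box(-8,8,-7,7,154)),Y),(T(*STAND,box(-37,53,-40,40,4)),M)]
i=[(T(*INS,box(-36,36,-88,88,16)),G)]+[(T(*INS,circ(0,y,15.5,16)),Y) for y in(55,0,-55)]+[(T(*INS,circ(0,-55,12.5,29)),M)]
for n,rs in dict(top=[(300,135,380,205),(200,185,250,230),(380,210,470,260)],scene=[(240,195,335,270),(405,145,460,240),(160,160,255,205)]).items():
    im,_,_=load(n,0); A=[]
    for k,(r,p) in enumerate(zip(rs,(c,s,i))):
        overlay(n,im,p,f"pics/o_{k}.png",r,6); a=cv2.imread(f"pics/o_{k}.png"); A.append(cv2.resize(a,None,fx=min(1,395/a.shape[1],590/a.shape[0]),fy=min(1,395/a.shape[1],590/a.shape[0])))
    W=np.zeros((600,800,3),np.uint8)
    W[:A[0].shape[0],:A[0].shape[1]]=A[0]; W[:A[1].shape[0],400:400+A[1].shape[1]]=A[1]
    W[600-A[2].shape[0]:,:A[2].shape[1]]=A[2]; cv2.imwrite(f"pics/ov_{n}.png",W)
E
```

```text
(no output)
```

View pics/ov_top.png

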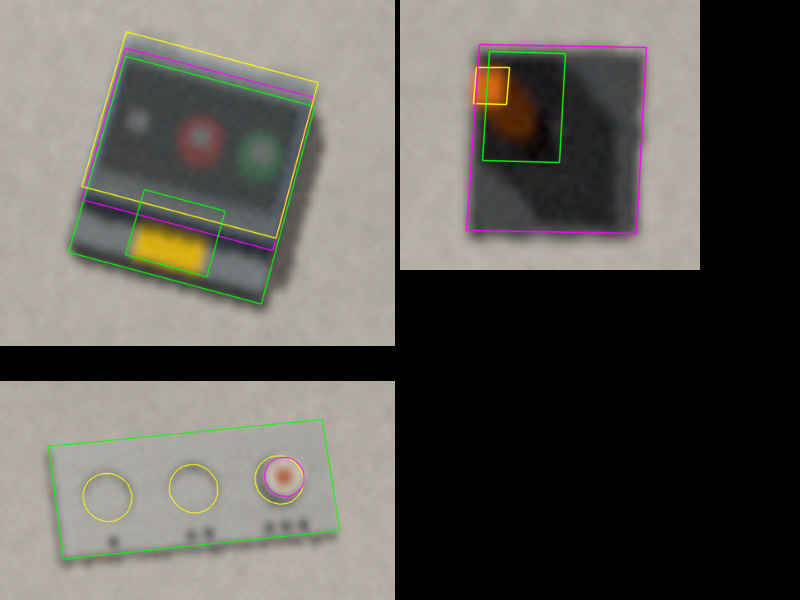

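View pics/ov_scene.png

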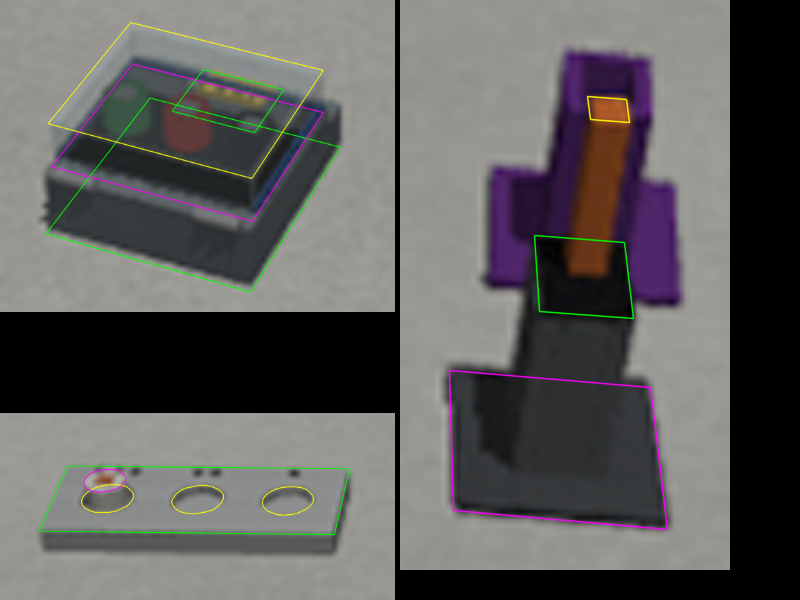

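Three look-alike stands show in the top picture: grey (225,208), orange (280,213) and purple (215,260). Only the grey one fits, because it holds the black-guarded blade, and the crop and overlay confirm this. The models line up within about 1 px in both views. I'm moving above the blade handle now.

step_arm:
  commands:
    - {"xyz": [0.383, 0.797, 0.02], "twist": [0, 0, 77.6]}
    - {"xyz": [0.383, 0.797, 0.02], "twist": [0, 0, 77.6]}
    - {"xyz": [0.383, 0.797, 0.02], "twist": [0, 0, 77.6]}
    - {"xyz": [0.383, 0.797, 0.02], "twist": [0, 0, 77.6]}
    - {"xyz": [0.383, 0.797, 0.02], "twist": [0, 0, 77.6]}
    - {"xyz": [0.383, 0.797, 0.02], "twist": [0, 0, 77.6]}
    - {"xyz": [0.383, 0.797, 0.02], "twist": [0, 0, 77.6]}
    - {"xyz": [0.383, 0.797, 0.02], "twist": [0, 0, 77.6]}
    - {"xyz": [0.383, 0.797, 0.02], "twist": [0, 0, 77.6]}
    - {"xyz": [0.383, 0.797, 0.02], "twist": [0, 0, 77.6]}
    - {"xyz": [0.383, 0.797, 0.02], "twist": [0, 0, 77.6]}
    - {"xyz": [0.383, 0.797, 0.02], "twist": [0, 0, 77.6]}
  fingers: 110

```text
time: 1.1
tool_pos: [0.3579, -0.0789, 0.2247]
ee_rot: [-1.571, -0.0, 0.047]
wrist_force: [0.9, 0.5, -0.2]
width: 0.0536
```

Run:
```python
from bench import robot
o=robot.get_obs(); print(o['time'],o['tool_pos'],o['ee_rot'],o['joint_positions'],o['width'])
```

```text
1.1 [ 0.35785167 -0.07894499  0.22468762] [-1.57109492e+00 -4.44244532e-04  4.66432926e-02] [-3.72116158e-01 -3.35612536e-01  1.72568906e+00 -9.36677168e-05
  1.75098886e+00 -4.18776195e-01] 0.05364477698735815
```

step_arm:
  commands:
    - {"xyz": [0.1656, 0.3445, 0], "twist": [0, 0, 0]}
    - {"xyz": [0.1656, 0.3445, 0], "twist": [0, 0, 0]}
    - {"xyz": [0.1656, 0.3445, 0], "twist": [0, 0, 0]}
    - {"xyz": [0.1656, 0.3445, 0], "twist": [0, 0, 0]}
    - {"xyz": [0.1656, 0.3445, 0], "twist": [0, 0, 0]}
    - {"xyz": [0.1656, 0.3445, 0], "twist": [0, 0, 0]}
    - {"xyz": [0.1656, 0.3445, 0], "twist": [0, 0, 0]}
    - {"xyz": [0.1656, 0.3445, 0], "twist": [0, 0, 0]}
    - {"xyz": [0.1656, 0.3445, 0], "twist": [0, 0, 0]}
    - {"xyz": [0.1656, 0.3445, 0], "twist": [0, 0, 0]}
    - {"xyz": [0.1656, 0.3445, 0], "twist": [0, 0, 0]}
    - {"xyz": [0.1656, 0.3445, 0], "twist": [0, 0, 0]}

```text
time: 2.1
tool_pos: [0.5229, 0.263, 0.224]
ee_rot: [-1.572, 0.002, 0.044]
wrist_force: [0.1, 0.1, -0.2]
width: 0.0532
```

Run:
```python
from bench import robot
o=robot.get_obs(); print(o['time'],o['tool_pos'],o['ee_rot'],o['joint_positions'],o['width'])
```

```text
2.1 [0.52291343 0.26301415 0.22395173] [-1.57230992  0.00185937  0.04391332] [ 3.69672461e-01  1.66376427e-01  1.26214691e+00 -8.47778397e-04
  1.71531523e+00  3.25636580e-01] 0.05315536054834134
```

step_arm:
  commands:
    - {"xyz": [0.0005, 0.001, -0.03], "twist": [0, 0, 0]}
    - {"xyz": [0.0005, 0.001, -0.06], "twist": [0, 0, 0]}
    - {"xyz": [0.0005, 0.001, -0.085], "twist": [0, 0, 0]}
    - {"xyz": [0.0005, 0.001, -0.1], "twist": [0, 0, 0]}
    - {"xyz": [0.0005, 0.001, -0.11], "twist": [0, 0, 0]}
    - {"xyz": [0.0005, 0.001, -0.11], "twist": [0, 0, 0]}
    - {"xyz": [0.0005, 0.001, -0.11], "twist": [0, 0, 0]}
    - {"xyz": [0.0005, 0.001, -0.11], "twist": [0, 0, 0]}

```text
time: 2.77
tool_pos: [0.5248, 0.2642, 0.117]
ee_rot: [-1.57, -0.003, 0.042]
wrist_force: [-0.2, 0.4, 0.5]
width: 0.0534
```

Run:
```python
from h import *
o=robot.get_obs(); print(o['tool_pos'],o['ee_rot'])
for n,r in dict(top=(190,170,260,240),scene=(400,90,480,240)).items():
    im,_,_=snap(n,1); u0,v0,u1,v1=r
    cv2.imwrite(f"pics/{n}1.png",cv2.resize(im[v0:v1,u0:u1,::-1],None,fx=4,fy=4))
a=cv2.imread("pics/top1.png");b=cv2.imread("pics/scene1.png")
W=np.zeros((600,800,3),np.uint8);W[:a.shape[0],:a.shape[1]]=a;W[:b.shape[0],400:400+b.shape[1]]=b;cv2.imwrite("pics/g1.png",W)
```

```text
[0.52482242 0.26417116 0.11695638] [-1.56983055 -0.0033204   0.04249393]
```

View pics/g1.png

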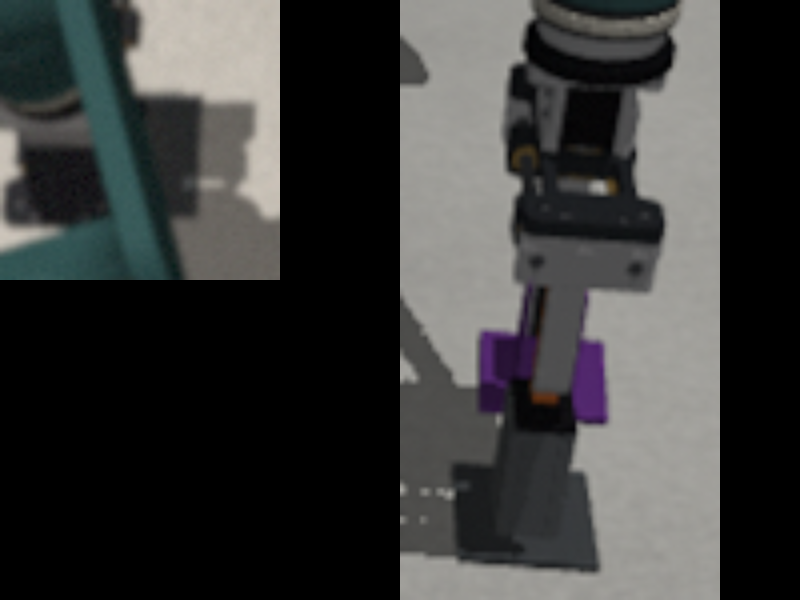

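The fingers straddle the orange handle, with the near finger at about (555,340) in the crop and the purple stand clear behind. Closing now.

step_arm:
  commands:
    - {"xyz": [0, 0, 0], "twist": [0, 0, 0]}
    - {"xyz": [0, 0, 0], "twist": [0, 0, 0]}
    - {"xyz": [0, 0, 0], "twist": [0, 0, 0]}
    - {"xyz": [0, 0, 0], "twist": [0, 0, 0]}
    - {"xyz": [0, 0, 0], "twist": [0, 0, 0]}
    - {"xyz": [0, 0, 0], "twist": [0, 0, 0]}
    - {"xyz": [0, 0, 0], "twist": [0, 0, 0]}
    - {"xyz": [0, 0, 0], "twist": [0, 0, 0]}
  fingers: 255

```text
time: 3.53
tool_pos: [0.5237, 0.2645, 0.1147]
ee_rot: [-1.571, 0.0, 0.043]
wrist_force: [-0.6, 0.2, 0.9]
width: 0.0159
```

step_arm:
  commands:
    - {"xyz": [0, 0, 0.015], "twist": [0, 0, 0]}
    - {"xyz": [0, 0, 0.04], "twist": [0, 0, 0]}
    - {"xyz": [0, 0, 0.07], "twist": [0, 0, 0]}
    - {"xyz": [0, 0, 0.1], "twist": [0, 0, 0]}
    - {"xyz": [0, 0, 0.13], "twist": [0, 0, 0]}
    - {"xyz": [0, 0, 0.15], "twist": [0, 0, 0]}
    - {"xyz": [0, 0, 0.15], "twist": [0, 0, 0]}

```text
time: 4.12
tool_pos: [0.5258, 0.2652, 0.271]
ee_rot: [-1.567, -0.01, 0.043]
wrist_force: [0.7, -0.7, 0.0]
width: 0.016
```

Run:
```python
from h import *
o=robot.get_obs(); print(o['tool_pos'],o['ee_rot'],o['width'],o['wrist_force'])
for n,r in dict(scene=(400,60,480,240)).items():
    im,_,_=snap(n,2); u0,v0,u1,v1=r
    cv2.imwrite(f"pics/g2.png",cv2.resize(im[v0:v1,u0:u1,::-1],None,fx=3.3,fy=3.3))
```

```text
[0.52584362 0.26521015 0.27095511] [-1.56737354 -0.01038842  0.04332565] 0.015999276770225695 [ 0.71433845 -0.73902751  0.01242869]
```

View pics/g2.png

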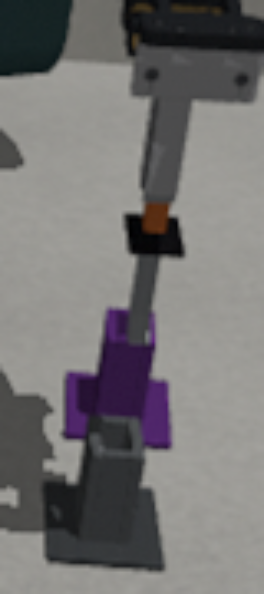

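```bash
cat > plan.py <<'E'
import numpy as np, json
from scipy.spatial.transform import Rotation as Ro
O=np.array([669,-51,0.]); PSI=-11.9
Rz=Ro.from_euler('z',PSI,degrees=True).as_matrix()
TB=34.7 # TCP above blade origin along blade z
DOWN=Ro.from_euler('x',-90,degrees=True)
def tcp(C,phi,s=0,cpt=(1.5,0,-59.5)):
    """C: case-frame position of toe point (cpt + s along toe-top); phi forward pitch from level toe"""
    Rb=Ro.from_matrix(Rz@Ro.from_euler('y',-(35-phi),degrees=True).as_matrix())
    p=np.array(cpt)+s*np.array([np.cos(np.radians(35)),0,-np.sin(np.radians(35))])
    org=O+Rz@np.array(C,float)-Rb.apply(p)
    return (org+Rb.apply([0,0,TB]))/1000, Rb*DOWN
def delta(c0,c1):
    return (c1[0]-c0[0]).round(4).tolist(), np.degrees((c1[1]*c0[1].inv()).as_rotvec()).round(2).tolist()
def K(th):
    t=np.radians(th); return np.array([46-91*np.cos(t),0,40+91*np.sin(t)])
HOME=(np.array([.5241,.2645,.2653]),Ro.from_euler('z',.0434)*DOWN)
S=9.; TT=0
A=tcp((-54-45,0,36.25+100),0); B=tcp((-54-45,0,36.25),0); IN=tcp((-54,0,36.25),0)
E
python3 - <<'E'
from plan import *
print(A[0],B[0],IN[0]); print(delta(HOME,A),delta(A,B),delta(B,IN))
for th in (0,30,60,90,100,110):
    phi=max(0,(th-20)/90*30); q=tcp(K(th),phi,S); print(th,phi,q[0].round(3))
E
```

```text
[ 0.51805557 -0.01919102  0.21255376] [ 0.51805557 -0.01919102  0.11255376] [ 0.56208847 -0.02847021  0.11255376]
([-0.006, -0.2837, -0.0527], [-2.88, -34.97, -13.94]) ([0.0, 0.0, -0.1], [0.0, 0.0, 0.0]) ([0.044, -0.0093, 0.0], [0.0, 0.0, 0.0])
0 0 [ 0.562 -0.028  0.116]
30 3.333333333333333 [ 0.578 -0.032  0.165]
60 13.333333333333332 [ 0.626 -0.042  0.208]
90 23.333333333333332 [ 0.686 -0.055  0.227]
100 26.666666666666664 [ 0.707 -0.059  0.227]
110 30.0 [ 0.727 -0.063  0.224]
```

step_arm:
  commands:
    - {"xyz": [-0.001, -0.03, 0], "twist": [-0.3, -3.5, -1.4]}
    - {"xyz": [-0.002, -0.07, 0], "twist": [-0.6, -8, -3.2]}
    - {"xyz": [-0.003, -0.11, -0.005], "twist": [-1.1, -13.5, -5.4]}
    - {"xyz": [-0.004, -0.15, -0.015], "twist": [-1.6, -19, -7.6]}
    - {"xyz": [-0.005, -0.19, -0.025], "twist": [-2, -24.5, -9.8]}
    - {"xyz": [-0.006, -0.23, -0.035], "twist": [-2.5, -30, -12]}
    - {"xyz": [-0.006, -0.262, -0.045], "twist": [-2.88, -34.97, -13.94]}
    - {"xyz": [-0.006, -0.2837, -0.0527], "twist": [-2.88, -34.97, -13.94]}
    - {"xyz": [-0.006, -0.2837, -0.0527], "twist": [-2.88, -34.97, -13.94]}
    - {"xyz": [-0.006, -0.2837, -0.0527], "twist": [-2.88, -34.97, -13.94]}
    - {"xyz": [-0.006, -0.2837, -0.0527], "twist": [-2.88, -34.97, -13.94]}

```text
time: 5.08
tool_pos: [0.5182, -0.0188, 0.2118]
ee_rot: [-1.57, -0.61, -0.208]
wrist_force: [0.1, 0.9, -1.7]
width: 0.0159
```

Run:
```python
from h import *
from plan import A
o=robot.get_obs(); print(o['tool_pos'],A[0],o['ee_rot'],A[1].as_euler('xyz'),o['joint_positions'])
A_=[]
for n,r in dict(top=(270,120,400,260),scene=(240,80,400,270)).items():
    im,_,_=snap(n,3); u0,v0,u1,v1=r
    A_.append(cv2.resize(im[v0:v1,u0:u1,::-1],None,fx=3,fy=3,interpolation=cv2.INTER_CUBIC))
W=np.zeros((600,800,3),np.uint8)
for a,x in zip(A_,(0,310 if 0 else 395)): 
    a=a[:, :400]; W[:a.shape[0],x:x+a.shape[1]]=a[:,:800-x]
cv2.imwrite("pics/g3.png",W)
```

```text
[ 0.51815266 -0.01876485  0.2117977 ] [ 0.51805557 -0.01919102  0.21255376] [-1.57004446 -0.61032249 -0.20822562] [-1.57079633 -0.61086524 -0.20769418] [-0.10803485 -0.42049771  1.93003175 -0.06624378  1.02500816  0.11661276]
```

View pics/g3.png

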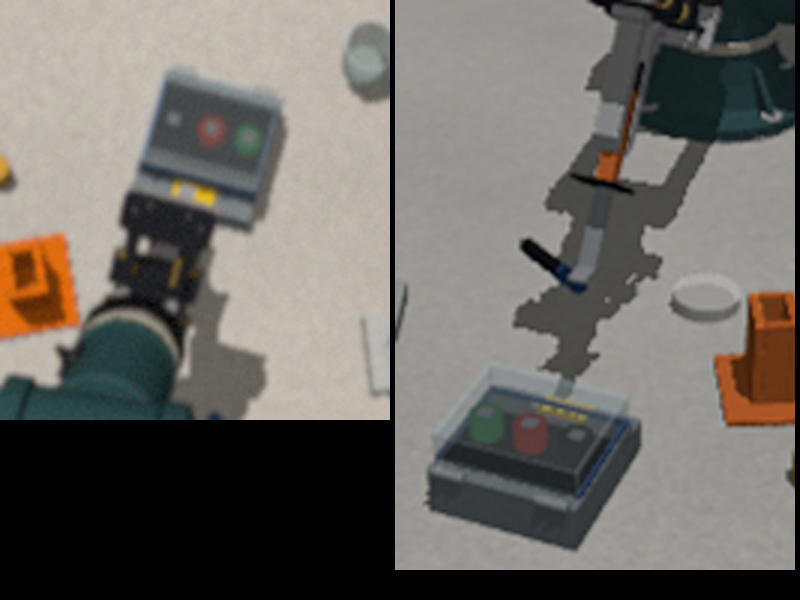

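Run:
```python
from h import *
from plan import A,TB
from scipy.spatial.transform import Rotation as Ro
im,d,P=load("scene",3)
o=robot.get_obs(); R=Ro.from_euler('xyz',o['ee_rot'])
def b2w(p): # blade->tool: x=x, y=-z, z=y ; origin at tool y TB
    p=np.atleast_2d(p); return o['tool_pos']+R.apply(np.stack([p[:,0],-p[:,2]+TB,p[:,1]],1)/1000)
toe=[[0,-7,-60],[16.4,-7,-71.5],[16.4,7,-71.5],[0,7,-60]]
sh=[[1.5,-7,0],[1.5,-7,-60],[1.5,7,-60],[1.5,7,0]]
gd=box(-19,31,-17,17,2)
print(b2w([[16.4,0,-71.5],[0,0,-60]]))
overlay("scene",im,[(b2w(toe),(0,255,0)),(b2w(sh),(255,0,255)),(b2w(gd),(0,255,255))],"pics/o3.png",(270,120,340,190),8)
```

```text
[[ 0.5917348  -0.03327385  0.13557338]
 [ 0.57212808 -0.02917672  0.13556514]]
```

View pics/o3.png

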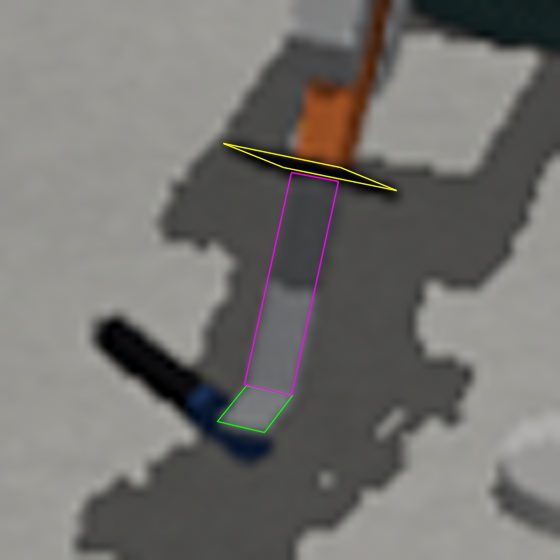

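step_arm:
  commands:
    - {"xyz": [0, 0, -0.03], "twist": [0, 0, 0]}
    - {"xyz": [0, 0, -0.06], "twist": [0, 0, 0]}
    - {"xyz": [0, 0, -0.085], "twist": [0, 0, 0]}
    - {"xyz": [0, 0, -0.1], "twist": [0, 0, 0]}
    - {"xyz": [0, 0, -0.1], "twist": [0, 0, 0]}
    - {"xyz": [0, 0, -0.1], "twist": [0, 0, 0]}
    - {"xyz": [0, 0, -0.1], "twist": [0, 0, 0]}

```text
time: 5.77
tool_pos: [0.5196, -0.0186, 0.1145]
ee_rot: [-1.57, -0.614, -0.207]
wrist_force: [0.4, -0.6, -0.8]
width: 0.0158
```

Run:
```python
from h import *
from plan import B,TB
from scipy.spatial.transform import Rotation as Ro
im,d,P=snap("scene",4)
o=robot.get_obs(); print(o['tool_pos'],B[0],o['wrist_force']); R=Ro.from_euler('xyz',o['ee_rot'])
def b2w(p):
    p=np.atleast_2d(p); return o['tool_pos']+R.apply(np.stack([p[:,0],-p[:,2]+TB,p[:,1]],1)/1000)
toe=[[0,-7,-60],[16.4,-7,-71.5],[16.4,7,-71.5],[0,7,-60]]
c=[(T(*CASE,box(-70,-30,-24,24,30)),(0,255,0)),(T(*CASE,box(-48,46,-56,56,40)),(255,0,255))]
print(b2w([[16.4,0,-71.5]]))
overlay("scene",im,c+[(b2w(toe),(0,255,255))],"pics/o4.png",(240,160,350,260),7)
```

```text
[ 0.51973346 -0.01880434  0.11503571] [ 0.51805557 -0.01919102  0.11255376] [ 0.04401585  0.47042094 -0.30575633]
[[ 0.59283795 -0.03409645  0.03777455]]
```

View pics/o4.png

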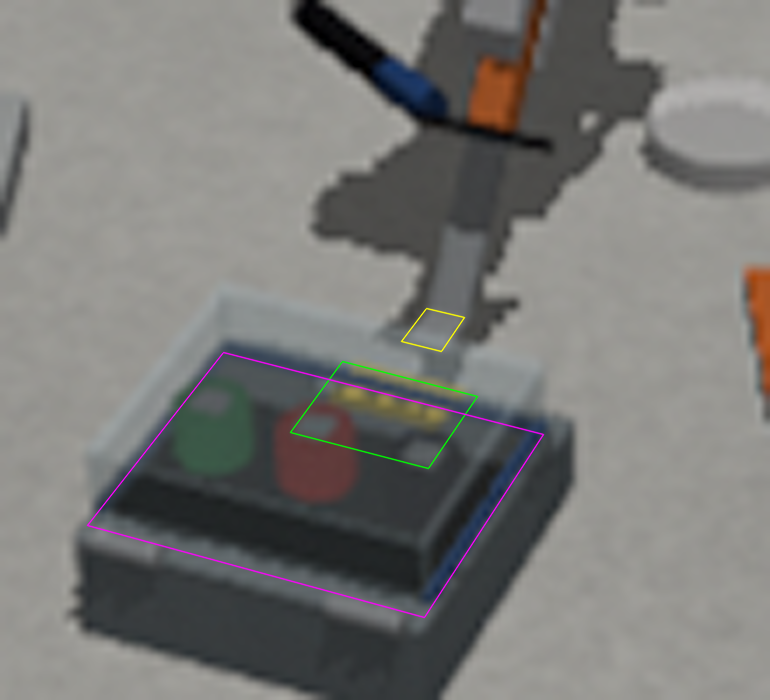

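Run:
```python
from h import *
from plan import B,TB
from scipy.spatial.transform import Rotation as Ro
im,d,P=snap("scene",5)
o=robot.get_obs(); print(o['tool_pos'],B[0],o['ee_rot']); R=Ro.from_euler('xyz',o['ee_rot'])
def b2w(p):
    p=np.atleast_2d(p); return o['tool_pos']+R.apply(np.stack([p[:,0],-p[:,2]+TB,p[:,1]],1)/1000)
toe=[[0,-7,-60],[16.4,-7,-71.5],[16.4,7,-71.5],[0,7,-60]]
sh=[[1.5,-7,0],[1.5,-7,-60],[1.5,7,-60],[1.5,7,0]]
print(b2w([[16.4,0,-71.5]]))
r=(275,175,325,230)
overlay("scene",im,[],"pics/a.png",r,8)
overlay("scene",im,[(b2w(toe),(0,255,255)),(b2w(sh),(0,255,0))],"pics/b.png",r,8)
cv2.imwrite("pics/o5.png",np.hstack([cv2.imread("pics/a.png"),cv2.imread("pics/b.png")]))
```

```text
[ 0.51960574 -0.01894275  0.11500736] [ 0.51805557 -0.01919102  0.11255376] [-1.57016442 -0.6152314  -0.20738415]
[[ 0.5927052  -0.03425498  0.03774544]]
```

View pics/o5.png

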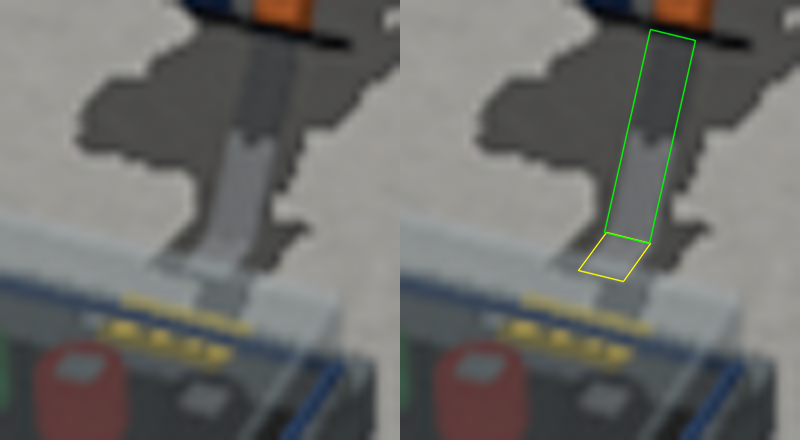

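step_arm:
  commands:
    - {"xyz": [0, 0, 0], "twist": [0, 0, 0]}
    - {"xyz": [0.004, -0.0008, 0], "twist": [0, 0, 0]}
    - {"xyz": [0.01, -0.0021, 0], "twist": [0, 0, 0]}
    - {"xyz": [0.016, -0.0034, 0], "twist": [0, 0, 0]}
    - {"xyz": [0.022, -0.0046, 0], "twist": [0, 0, 0]}
    - {"xyz": [0.028, -0.0059, 0], "twist": [0, 0, 0]}
    - {"xyz": [0.034, -0.0072, 0], "twist": [0, 0, 0]}
    - {"xyz": [0.039, -0.0082, 0], "twist": [0, 0, 0]}
    - {"xyz": [0.042, -0.0089, 0], "twist": [0, 0, 0]}
    - {"xyz": [0.044, -0.0093, 0], "twist": [0, 0, 0]}
    - {"xyz": [0.044, -0.0093, 0], "twist": [0, 0, 0]}
    - {"xyz": [0.044, -0.0093, 0], "twist": [0, 0, 0]}

```text
time: 6.87
tool_pos: [0.5618, -0.0285, 0.1119]
ee_rot: [-1.571, -0.61, -0.208]
wrist_force: [0.0, -0.3, 0.0]
width: 0.016
```

Run:
```python
from h import *
from plan import IN,TB
from scipy.spatial.transform import Rotation as Ro
im,d,P=snap("scene",6)
o=robot.get_obs(); print(o['tool_pos'],IN[0],o['ee_rot'],o['wrist_force'],o['joint_positions']); R=Ro.from_euler('xyz',o['ee_rot'])
def b2w(p):
    p=np.atleast_2d(p); return o['tool_pos']+R.apply(np.stack([p[:,0],-p[:,2]+TB,p[:,1]],1)/1000)
toe=[[0,-7,-60],[16.4,-7,-71.5],[16.4,7,-71.5],[0,7,-60]]
sh=[[1.5,-7,0],[1.5,-7,-60],[1.5,7,-60],[1.5,7,0]]
t=b2w([[16.4,0,-71.5]])[0]*1000; print("tip case frame", (t-[669,-51,0])@T([0,0,0],-11.9,np.eye(3)*1000).T)
r=(265,165,325,230)
overlay("scene",im,[],"pics/a.png",r,6.5)
overlay("scene",im,[(b2w(toe),(0,255,255)),(b2w(sh),(0,255,0))],"pics/b.png",r,6.5)
cv2.imwrite("pics/o6.png",np.hstack([cv2.imread("pics/a.png"),cv2.imread("pics/b.png")]))
```

```text
[ 0.56171891 -0.02847446  0.11198841] [ 0.56208847 -0.02847021  0.11255376] [-1.57081648 -0.61065059 -0.2077459 ] [0.69576931 0.50771269 0.15863462] [-0.12109795 -0.23644874  2.00388163 -0.07162643  0.76655787  0.12268217]
tip case frame [-35.28911854  -0.08635497  34.38515888]
```

View pics/o6.png

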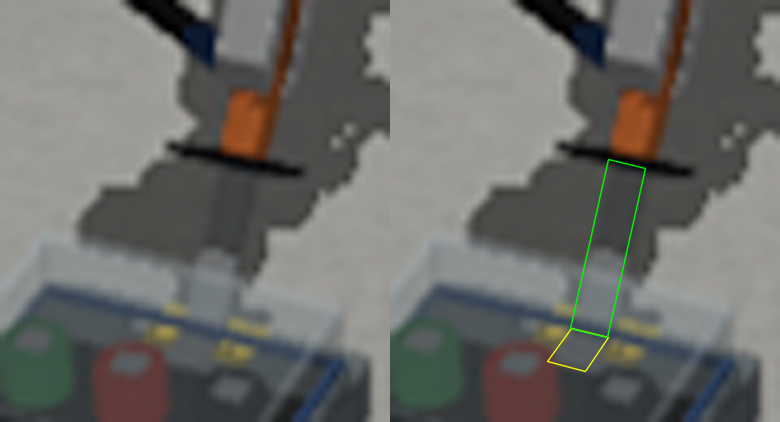

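```bash
cat > lev.py <<'E'
from plan import *
def pose(th,s=S):
    phi=max(0,(th-20)/90*30)
    return tcp(K(th),phi,s)
def rows(c0,ths,ss):
    for th,s in zip(ths,ss):
        x,t=delta(c0,pose(th,s)); print(th,s,x,t)
E
python3 - <<'E'
from lev import *
rows(IN,[0,1,2.5,4.5,7,10,13,16,19,22,25,28],[9]*12)
E
```

```text
0 9 [0.0, -0.0, 0.0037] [0.0, 0.0, 0.0]
1 9 [0.0, -0.0, 0.0053] [0.0, 0.0, 0.0]
2.5 9 [0.0001, -0.0, 0.0077] [0.0, 0.0, 0.0]
4.5 9 [0.0003, -0.0001, 0.0109] [0.0, 0.0, 0.0]
7 9 [0.0007, -0.0001, 0.0148] [0.0, 0.0, 0.0]
10 9 [0.0014, -0.0003, 0.0196] [0.0, 0.0, 0.0]
13 9 [0.0023, -0.0005, 0.0242] [0.0, 0.0, 0.0]
16 9 [0.0034, -0.0007, 0.0288] [0.0, 0.0, 0.0]
19 9 [0.0049, -0.001, 0.0334] [0.0, 0.0, 0.0]
22 9 [0.0074, -0.0016, 0.0386] [0.14, 0.65, 0.0]
25 9 [0.0105, -0.0022, 0.044] [0.34, 1.63, 0.0]
28 9 [0.014, -0.0029, 0.0494] [0.55, 2.61, 0.0]
```

step_arm:
  commands:
    - {"xyz": [0, 0, 0.0037], "twist": [0, 0, 0]}
    - {"xyz": [0, 0, 0.0053], "twist": [0, 0, 0]}
    - {"xyz": [0.0001, 0, 0.0077], "twist": [0, 0, 0]}
    - {"xyz": [0.0003, -0.0001, 0.0109], "twist": [0, 0, 0]}
    - {"xyz": [0.0007, -0.0001, 0.0148], "twist": [0, 0, 0]}
    - {"xyz": [0.0014, -0.0003, 0.0196], "twist": [0, 0, 0]}
    - {"xyz": [0.0023, -0.0005, 0.0242], "twist": [0, 0, 0]}
    - {"xyz": [0.0034, -0.0007, 0.0288], "twist": [0, 0, 0]}
    - {"xyz": [0.0049, -0.001, 0.0334], "twist": [0, 0, 0]}
    - {"xyz": [0.0074, -0.0016, 0.0386], "twist": [0.14, 0.65, 0]}
    - {"xyz": [0.0105, -0.0022, 0.044], "twist": [0.34, 1.63, 0]}
    - {"xyz": [0.014, -0.0029, 0.0494], "twist": [0.55, 2.61, 0]}

```text
time: 7.92
tool_pos: [0.5762, -0.0315, 0.1623]
ee_rot: [-1.571, -0.564, -0.208]
wrist_force: [-0.9, 1.1, -1.3]
width: 0.016
```

Run:
```python
from h import *
from lev import *
im,d,P=snap("scene",7)
o=robot.get_obs(); print(o['tool_pos'],pose(28)[0],o['wrist_force'],o['width'])
overlay("scene",im,[],"pics/o7.png",(240,130,350,270),4.2)
rows(pose(28),[31,34,37,40,43,46,49,52,55,58,61,64],[9]*12)
```

```text
[ 0.57836649 -0.03195254  0.16503103] [ 0.57605318 -0.03141303  0.16193274] [ 1.68193724 -0.40057073  1.29202723] 0.015520564659701036
31 9 [0.0037, -0.0008, 0.0052] [0.21, 0.98, -0.0]
34 9 [0.0075, -0.0016, 0.0102] [0.41, 1.96, 0.0]
37 9 [0.0116, -0.0025, 0.0151] [0.62, 2.94, 0.0]
40 9 [0.016, -0.0034, 0.0198] [0.82, 3.91, 0.0]
43 9 [0.0205, -0.0043, 0.0243] [1.03, 4.89, 0.0]
46 9 [0.0252, -0.0053, 0.0286] [1.24, 5.87, 0.0]
49 9 [0.0301, -0.0063, 0.0328] [1.44, 6.85, -0.0]
52 9 [0.0352, -0.0074, 0.0367] [1.65, 7.83, 0.0]
55 9 [0.0404, -0.0085, 0.0403] [1.86, 8.81, -0.0]
58 9 [0.0458, -0.0097, 0.0438] [2.06, 9.79, 0.0]
61 9 [0.0513, -0.0108, 0.047] [2.27, 10.76, -0.0]
64 9 [0.057, -0.012, 0.0499] [2.47, 11.74, -0.0]
```

View pics/o7.png

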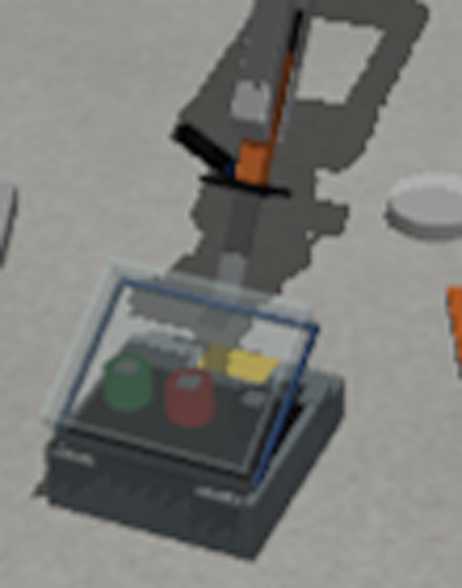

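The blue rim has risen on the toe to about 28°, its front edge now at (120–315, 285–325) in the crop, and the forces are small. I'm continuing the arc.

step_arm:
  commands:
    - {"xyz": [0.0037, -0.0008, 0.0052], "twist": [0.21, 0.98, 0]}
    - {"xyz": [0.0075, -0.0016, 0.0102], "twist": [0.41, 1.96, 0]}
    - {"xyz": [0.0116, -0.0025, 0.0151], "twist": [0.62, 2.94, 0]}
    - {"xyz": [0.016, -0.0034, 0.0198], "twist": [0.82, 3.91, 0]}
    - {"xyz": [0.0205, -0.0043, 0.0243], "twist": [1.03, 4.89, 0]}
    - {"xyz": [0.0252, -0.0053, 0.0286], "twist": [1.24, 5.87, 0]}
    - {"xyz": [0.0301, -0.0063, 0.0328], "twist": [1.44, 6.85, 0]}
    - {"xyz": [0.0352, -0.0074, 0.0367], "twist": [1.65, 7.83, 0]}
    - {"xyz": [0.0404, -0.0085, 0.0403], "twist": [1.86, 8.81, 0]}
    - {"xyz": [0.0458, -0.0097, 0.0438], "twist": [2.06, 9.79, 0]}
    - {"xyz": [0.0513, -0.0108, 0.047], "twist": [2.27, 10.76, 0]}
    - {"xyz": [0.057, -0.012, 0.0499], "twist": [2.47, 11.74, 0]}

```text
time: 8.97
tool_pos: [0.6337, -0.0436, 0.2117]
ee_rot: [-1.571, -0.355, -0.208]
wrist_force: [0.9, 0.2, -3.6]
width: 0.0158
```

Run:
```python
from h import *
from lev import *
im,d,P=snap("scene",8)
o=robot.get_obs(); print(o['tool_pos'],pose(64)[0],o['wrist_force'],o['width'])
overlay("scene",im,[],"pics/o8.png",(240,130,350,270),4.2)
ths=[67,70,73,76,79,82,85,88,91,94,97,100]
rows(pose(64),ths,np.linspace(8.5,3,12).round(2))
```

```text
[ 0.63544916 -0.04413791  0.2128251 ] [ 0.63305176 -0.04342452  0.2118779 ] [ 0.82961651 -0.69262751  0.33871371] 0.015498712149303076
67 8.5 [0.0063, -0.0013, 0.0026] [0.21, 0.98, -0.0]
70 8.0 [0.0126, -0.0027, 0.0049] [0.41, 1.96, 0.0]
73 7.5 [0.0191, -0.004, 0.0069] [0.62, 2.94, 0.0]
76 7.0 [0.0256, -0.0054, 0.0086] [0.82, 3.91, -0.0]
79 6.5 [0.0322, -0.0068, 0.0101] [1.03, 4.89, 0.0]
82 6.0 [0.0388, -0.0082, 0.0113] [1.24, 5.87, 0.0]
85 5.5 [0.0455, -0.0096, 0.0121] [1.44, 6.85, 0.0]
88 5.0 [0.0522, -0.011, 0.0127] [1.65, 7.83, -0.0]
91 4.5 [0.0589, -0.0124, 0.013] [1.86, 8.81, -0.0]
94 4.0 [0.0656, -0.0138, 0.013] [2.06, 9.79, 0.0]
97 3.5 [0.0723, -0.0152, 0.0127] [2.27, 10.76, 0.0]
100 3.0 [0.079, -0.0166, 0.0121] [2.47, 11.74, -0.0]
```

View pics/o8.png

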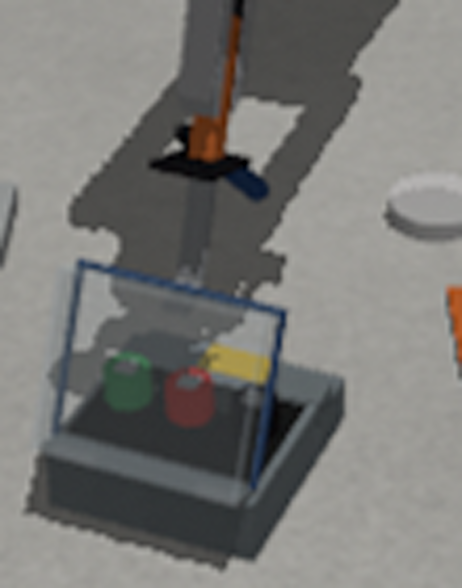

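The cover is at about 64° and steady on the blade, with the rim at (80–285, 262–312). Continuing.

step_arm:
  commands:
    - {"xyz": [0.0063, -0.0013, 0.0026], "twist": [0.21, 0.98, 0]}
    - {"xyz": [0.0126, -0.0027, 0.0049], "twist": [0.41, 1.96, 0]}
    - {"xyz": [0.0191, -0.004, 0.0069], "twist": [0.62, 2.94, 0]}
    - {"xyz": [0.0256, -0.0054, 0.0086], "twist": [0.82, 3.91, 0]}
    - {"xyz": [0.0322, -0.0068, 0.0101], "twist": [1.03, 4.89, 0]}
    - {"xyz": [0.0388, -0.0082, 0.0113], "twist": [1.24, 5.87, 0]}
    - {"xyz": [0.0455, -0.0096, 0.0121], "twist": [1.44, 6.85, 0]}
    - {"xyz": [0.0522, -0.011, 0.0127], "twist": [1.65, 7.83, 0]}
    - {"xyz": [0.0589, -0.0124, 0.013], "twist": [1.86, 8.81, 0]}
    - {"xyz": [0.0656, -0.0138, 0.013], "twist": [2.06, 9.79, 0]}
    - {"xyz": [0.0723, -0.0152, 0.0127], "twist": [2.27, 10.76, 0]}
    - {"xyz": [0.079, -0.0166, 0.0121], "twist": [2.47, 11.74, 0]}

```text
time: 10.02
tool_pos: [0.713, -0.0603, 0.2243]
ee_rot: [-1.571, -0.148, -0.208]
wrist_force: [0.3, -1.3, 0.5]
width: 0.0159
```

Run:
```python
from h import *
from lev import *
im,d,P=snap("scene",9)
o=robot.get_obs(); print(o['tool_pos'],pose(100,3)[0],o['wrist_force'],o['width'],o['joint_positions'])
overlay("scene",im,[],"pics/o9.png",(240,130,350,270),4.2)
ths=[103,106,109,112,115,118,118,118]
rows(pose(100,3),ths,[3]*8)
```

```text
[ 0.71420319 -0.06075973  0.22337777] [ 0.71203907 -0.06006976  0.22395191] [ 0.59489323 -1.1096774  -0.74666248] 0.01563313439356744 [-0.16044533  0.35182526  1.04330858 -0.00724038  1.59912027  0.04698192]
103 3 [0.0062, -0.0013, -0.0007] [0.21, 0.98, 0.0]
106 3 [0.0123, -0.0026, -0.0016] [0.41, 1.96, 0.0]
109 3 [0.0184, -0.0039, -0.0028] [0.62, 2.94, 0.0]
112 3 [0.0244, -0.0051, -0.0042] [0.82, 3.91, 0.0]
115 3 [0.0303, -0.0064, -0.0059] [1.03, 4.89, 0.0]
118 3 [0.0361, -0.0076, -0.0079] [1.24, 5.87, 0.0]
118 3 [0.0361, -0.0076, -0.0079] [1.24, 5.87, 0.0]
118 3 [0.0361, -0.0076, -0.0079] [1.24, 5.87, 0.0]
```

View pics/o9.png

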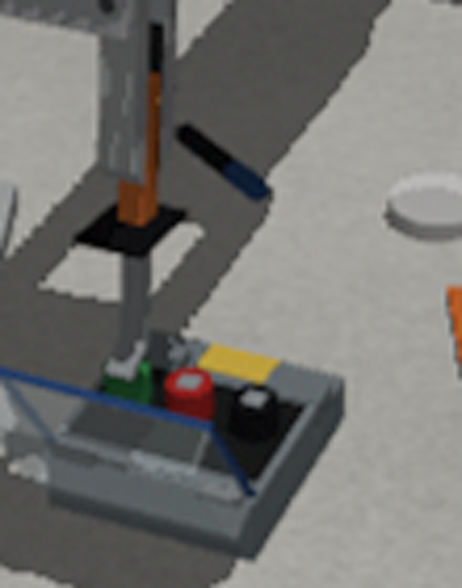

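The cover has gone past 100° and looks to be falling open. I'll add a small extra push, then back the toe out along its own line.

step_arm:
  commands:
    - {"xyz": [0.0062, -0.0013, -0.0007], "twist": [0.21, 0.98, 0]}
    - {"xyz": [0.0123, -0.0026, -0.0016], "twist": [0.41, 1.96, 0]}
    - {"xyz": [0.0184, -0.0039, -0.0028], "twist": [0.62, 2.94, 0]}
    - {"xyz": [0.0184, -0.0039, -0.0028], "twist": [0.62, 2.94, 0]}
    - {"xyz": [0.0184, -0.0039, -0.0028], "twist": [0.62, 2.94, 0]}
    - {"xyz": [0.0184, -0.0039, -0.0028], "twist": [0.62, 2.94, 0]}

```text
time: 10.57
tool_pos: [0.7303, -0.0638, 0.221]
ee_rot: [-1.571, -0.094, -0.208]
wrist_force: [-0.2, -0.0, -0.8]
width: 0.0158
```

Run:
```python
from h import *
from lev import *
im,d,P=snap("scene",10)
o=robot.get_obs(); print(o['tool_pos'],pose(109,3)[0],o['wrist_force'],o['width'])
# expected cover rim at 2.1 rad
def cov(th):
    c,s=np.cos(th),np.sin(th); f=lambda r,y:[46-r*c,y,40+r*s]
    return T(*CASE,[f(0,-56),f(94,-56),f(94,56),f(0,56)])
overlay("scene",im,[(cov(2.1),(0,255,255)),(cov(1.85),(0,255,0))],"pics/o10.png",(220,130,350,270),4.2)
P2=tcp(K(109)+np.array([-50,0,45]),30,3); print("retract",delta(pose(109,3),P2))
print("P2",P2[0], "to HOME", delta(P2,HOME))
```

```text
[ 0.73013347 -0.06382829  0.22126486] [ 0.73042156 -0.06394355  0.22117981] [-0.93023774  0.67990449 -1.34426794] 0.01587030820196665
retract ([-0.0484, 0.0102, 0.0451], [0.07, 0.33, 0.0])
P2 [ 0.68203791 -0.05374752  0.266253  ] to HOME ([-0.1579, 0.3182, -0.001], [0.41, 5.0, 14.38])
```

View pics/o10.png

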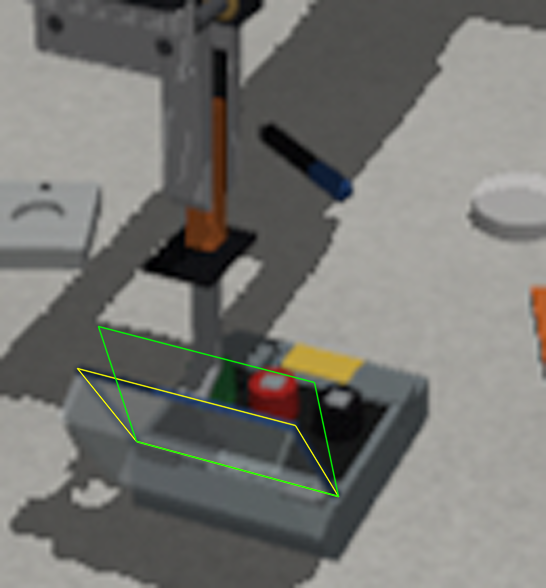

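The rim lies on the 2.1 rad prediction, the yellow line at (80–298, 370–425), so the cover is fully open. I'm retracting and going back over the stand.

step_arm:
  commands:
    - {"xyz": [-0.0098, 0.0021, 0.003], "twist": [0, 0, 0]}
    - {"xyz": [-0.0293, 0.0062, 0.012], "twist": [0, 0, 0]}
    - {"xyz": [-0.0484, 0.0102, 0.03], "twist": [0.07, 0.33, 0]}
    - {"xyz": [-0.0484, 0.0102, 0.0451], "twist": [0.07, 0.33, 0]}
    - {"xyz": [-0.065, 0.043, 0.0451], "twist": [0.1, 0.9, 1.5]}
    - {"xyz": [-0.083, 0.079, 0.0451], "twist": [0.15, 1.5, 3.2]}
    - {"xyz": [-0.101, 0.115, 0.0451], "twist": [0.2, 2.1, 4.9]}
    - {"xyz": [-0.119, 0.151, 0.0451], "twist": [0.27, 2.7, 6.6]}
    - {"xyz": [-0.137, 0.187, 0.0451], "twist": [0.32, 3.3, 8.3]}
    - {"xyz": [-0.155, 0.223, 0.0451], "twist": [0.37, 3.9, 10]}
    - {"xyz": [-0.173, 0.259, 0.0451], "twist": [0.42, 4.5, 11.6]}
    - {"xyz": [-0.189, 0.294, 0.0445], "twist": [0.45, 5, 13]}

```text
time: 11.62
tool_pos: [0.5397, 0.2317, 0.2664]
ee_rot: [-1.571, -0.008, 0.021]
wrist_force: [0.3, 1.2, -0.0]
width: 0.0154
```

Run:
```python
from lev import *
c0=pose(109,3)
cur=(c0[0]+[-.189,.294,.0445], Ro.from_rotvec(np.radians([.45,5,13]))*c0[1])
print(cur[0],cur[1].as_euler('xyz'),delta(cur,HOME))
```

```text
[0.54142156 0.23005645 0.26567981] [-1.57118204 -0.00565386  0.01936257] ([-0.0173, 0.0344, -0.0004], [0.01, 0.32, 1.38])
```

step_arm:
  commands:
    - {"xyz": [-0.009, 0.018, 0], "twist": [0, 0.16, 0.7]}
    - {"xyz": [-0.0173, 0.0344, -0.0004], "twist": [0.01, 0.32, 1.38]}
    - {"xyz": [-0.0173, 0.0344, -0.0004], "twist": [0.01, 0.32, 1.38]}
    - {"xyz": [-0.0173, 0.0344, -0.0004], "twist": [0.01, 0.32, 1.38]}
    - {"xyz": [-0.0173, 0.0344, -0.0004], "twist": [0.01, 0.32, 1.38]}
    - {"xyz": [-0.0173, 0.0344, -0.0004], "twist": [0.01, 0.32, 1.38]}
    - {"xyz": [-0.0173, 0.0344, -0.0004], "twist": [0.01, 0.32, 1.38]}

```text
time: 12.2
tool_pos: [0.5245, 0.2633, 0.2649]
ee_rot: [-1.571, -0.0, 0.041]
wrist_force: [0.4, -0.6, -0.5]
width: 0.0158
```

Run:
```python
from h import *
from plan import TB
from scipy.spatial.transform import Rotation as Ro
im,d,P=snap("scene",11)
o=robot.get_obs(); print(o['tool_pos'],o['ee_rot'],o['width']); R=Ro.from_euler('xyz',o['ee_rot'])
def b2w(p):
    p=np.atleast_2d(p); return o['tool_pos']+R.apply(np.stack([p[:,0],-p[:,2]+TB,p[:,1]],1)/1000)
toe=[[0,-7,-60],[16.4,-7,-71.5],[16.4,7,-71.5],[0,7,-60]]
sh=[[1.5,-7,0],[1.5,-7,-60],[1.5,7,-60],[1.5,7,0]]
overlay("scene",im,[(b2w(toe),(0,255,255)),(b2w(sh),(0,255,0)),(b2w(box(-19,31,-17,17,2)),(255,0,255)),(T(*STAND,box(-9,25,-10,10,80)),(0,255,0))],"pics/o11.png",(400,90,470,240),4)
im,d,P=snap("top",11); print("u")
overlay("top",im,[(T(*CASE,box(-70,54,-58,58,0)),(0,255,0))],"pics/t11.png",(290,100,420,220),5)
W=np.zeros((600,800,3),np.uint8);a=cv2.imread("pics/o11.png");b=cv2.imread("pics/t11.png")[:, :500]
W[:600,:280]=a;W[:b.shape[0],290:290+b.shape[1]]=b;cv2.imwrite("pics/g11.png",W)
```

```text
[0.52452565 0.26342684 0.26486751] [-1.57108511e+00 -4.29088834e-04  4.15354796e-02] 0.015424924417644852
u
```

View pics/g11.png

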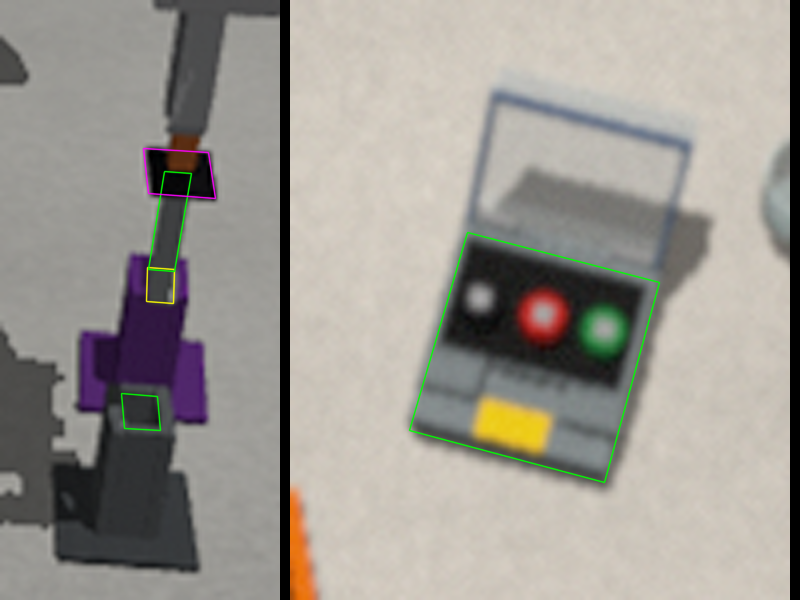

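The blade still sits true in the grip. In the top view the cover lies open, with mounts black (480,300), red (543,315) and green (604,330). Lowering the blade into the stand.

step_arm:
  commands:
    - {"xyz": [0, 0, -0.03], "twist": [0, 0, 0]}
    - {"xyz": [0, 0, -0.055], "twist": [0, 0, 0]}
    - {"xyz": [0, 0, -0.075], "twist": [0, 0, 0]}
    - {"xyz": [0, 0, -0.095], "twist": [0, 0, 0]}
    - {"xyz": [0, 0, -0.115], "twist": [0, 0, 0]}
    - {"xyz": [0, 0, -0.132], "twist": [0, 0, 0]}
    - {"xyz": [0, 0, -0.142], "twist": [0, 0, 0]}
    - {"xyz": [0, 0, -0.147], "twist": [0, 0, 0]}
    - {"xyz": [0, 0, -0.149], "twist": [0, 0, 0]}
    - {"xyz": [0, 0, -0.1495], "twist": [0, 0, 0]}
    - {"xyz": [0, 0, -0.1495], "twist": [0, 0, 0]}
    - {"xyz": [0, 0, -0.1495], "twist": [0, 0, 0]}

```text
time: 13.3
tool_pos: [0.5248, 0.2648, 0.1168]
ee_rot: [-1.57, -0.003, 0.043]
wrist_force: [-0.2, 0.1, -0.8]
width: 0.0161
```

step_arm:
  commands:
    - {"xyz": [0, 0, 0], "twist": [0, 0, 0]}
    - {"xyz": [0, 0, 0], "twist": [0, 0, 0]}
    - {"xyz": [0, 0, 0], "twist": [0, 0, 0]}
    - {"xyz": [0, 0, 0], "twist": [0, 0, 0]}
    - {"xyz": [0, 0, 0], "twist": [0, 0, 0]}

```text
time: 13.72
tool_pos: [0.524, 0.2645, 0.1154]
ee_rot: [-1.571, -0.0, 0.043]
wrist_force: [0.1, 1.2, -0.9]
width: 0.0159
```

Run:
```python
from h import *
im,d,P=snap("scene",12)
o=robot.get_obs(); print(o['tool_pos'],o['ee_rot'],o['wrist_force'])
overlay("scene",im,[(T(*STAND,box(-19,31,-17,17,80)),(0,255,0))],"pics/o12.png",(400,90,470,240),4)
```

```text
[0.52399271 0.26449081 0.1153544 ] [-1.57100119e+00 -2.10611376e-04  4.34396251e-02] [-0.50356407 -0.00429356 -1.00933566]
```

View pics/o12.png

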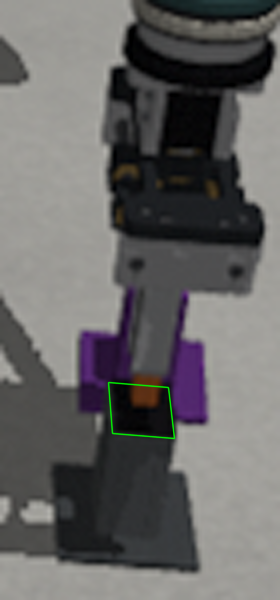

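step_arm:
  commands:
    - {"xyz": [0, 0, -0.0008], "twist": [0, 0, 0]}
    - {"xyz": [0, 0, -0.0008], "twist": [0, 0, 0]}
    - {"xyz": [0, 0, -0.0008], "twist": [0, 0, 0]}

```text
time: 14.02
tool_pos: [0.5242, 0.2646, 0.1147]
ee_rot: [-1.571, -0.001, 0.043]
wrist_force: [-0.2, 0.1, -0.0]
width: 0.0157
```

step_arm:
  commands:
    - {"xyz": [0, 0, 0], "twist": [0, 0, 0]}
    - {"xyz": [0, 0, 0], "twist": [0, 0, 0]}
    - {"xyz": [0, 0, 0], "twist": [0, 0, 0]}
    - {"xyz": [0, 0, 0], "twist": [0, 0, 0]}
    - {"xyz": [0, 0, 0], "twist": [0, 0, 0]}
    - {"xyz": [0, 0, 0], "twist": [0, 0, 0]}
    - {"xyz": [0, 0, 0], "twist": [0, 0, 0]}
  fingers: 125

```text
time: 14.6
tool_pos: [0.524, 0.2645, 0.1145]
ee_rot: [-1.571, -0.0, 0.043]
wrist_force: [-0.1, 0.1, 0.6]
width: 0.048
```

step_arm:
  commands:
    - {"xyz": [0, 0, 0.02], "twist": [0, 0, 0]}
    - {"xyz": [0, 0, 0.05], "twist": [0, 0, 0]}
    - {"xyz": [0, 0, 0.08], "twist": [0, 0, 0]}
    - {"xyz": [0, 0, 0.11], "twist": [0, 0, 0]}
    - {"xyz": [0, 0, 0.13], "twist": [0, 0, 0]}
    - {"xyz": [0, 0, 0.13], "twist": [0, 0, 0]}

```text
time: 15.1
tool_pos: [0.5261, 0.2653, 0.251]
ee_rot: [-1.567, -0.011, 0.043]
wrist_force: [-0.5, -0.1, 0.1]
width: 0.0481
```

Run:
```python
from h import *
im,d,P=snap("scene",13)
o=robot.get_obs(); print(o['tool_pos'],o['ee_rot'],o['wrist_force'],o['width'])
overlay("scene",im,[(T(*STAND,box(-19,31,-17,17,80)),(0,255,0)),(T(*STAND,box(-8,8,-7,7,154)),(255,255,0))],"pics/o13.png",(400,90,470,240),4)
# mounts in top image 11
im,d,P=load("top",11); hsv=cv2.cvtColor(im,cv2.COLOR_RGB2HSV).astype(int)
x,y,z=P[...,0],P[...,1],P[...,2]
reg=(abs(x-.66)<.06)&(abs(y+.05)<.06)
H,S=hsv[...,0],hsv[...,1]
for nm,m in dict(red=reg&((H<8)|(H>172))&(S>120)&(z>.05),green=reg&(H>40)&(H<85)&(S>90)&(z>.05),any=reg&(z>.055)&(z<.068)).items():
    Q=P[m]; print(nm,m.sum(),Q.mean(0).round(4)); v,u=np.nonzero(m); print(u.mean(),v.mean())
ys=np.nonzero
m=(reg&(z>.0545)&(z<.068)).astype(np.uint8); n,l,s,c=cv2.connectedComponentsWithStats(m)
for i in range(1,n):
    if s[i,4]>8: 
        Q=P[l==i]; e,r=cv2.minEnclosingCircle(Q[:,:2].astype(np.float32)*1000); print(s[i],np.round(e,1),round(r,1),Q.mean(0).round(4))
for i,yy in enumerate((35,0,-35)):
    print(T(*CASE,[[0,yy,60]]))
```

```text
[0.52524314 0.26498497 0.24771879] [-1.56893946 -0.00634297  0.0434052 ] [0.20765255 0.5742417  0.13537614] 0.04780322000959575
red 48 [ 0.6683 -0.051   0.0602]
340.1041666666667 162.39583333333334
green 47 [ 0.6608 -0.0849  0.0611]
352.17021276595744 165.61702127659575
any 185 [ 0.6681 -0.0517  0.0614]
340.37297297297295 162.35675675675677
[324 155   8   9  61] [675.9 -15.6] 12.1 [ 0.6754 -0.0156  0.0614]
[336 158   9   9  59] [669.1 -51.6] 12.5 [ 0.6683 -0.0512  0.0611]
[348 161   9  10  66] [662.2 -85.4] 12.4 [ 0.6611 -0.0851  0.0616]
[[ 0.67621715 -0.01675219  0.06      ]]
[[ 0.669 -0.051  0.06 ]]
[[ 0.66178285 -0.08524781  0.06      ]]
```

View pics/o13.png

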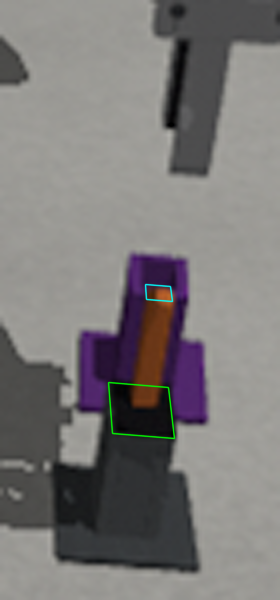

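Run:
```python
from h import *
o=[]
for k in (0,13):
    im,d,P=load("scene",k)
    o.append(cv2.resize(im[150:215,415:460,::-1],None,fx=8,fy=8,interpolation=cv2.INTER_CUBIC))
    x,y,z=P[...,0],P[...,1],P[...,2]
    hsv=cv2.cvtColor(im,cv2.COLOR_RGB2HSV).astype(int)
    reg=(abs(x-.523)<.03)&(abs(y-.264)<.03)
    for lo,hi in((.088,.11),(.11,.13),(.13,.149),(.15,.16)):
        m=reg&(z>lo)&(z<hi); print(k,lo,m.sum(),P[m].mean(0).round(4),P[m].max(0).round(4))
cv2.imwrite("pics/o13b.png",np.hstack(o))
```

```text
0 0.088 60 [0.5278 0.2639 0.0991] [0.5335 0.2719 0.1096]
0 0.11 53 [0.5279 0.2643 0.12  ] [0.5331 0.272  0.1296]
0 0.13 52 [0.5282 0.2642 0.139 ] [0.5328 0.2719 0.1481]
0 0.15 34 [0.5236 0.2647 0.1534] [0.5317 0.2707 0.1558]
13 0.088 54 [0.5317 0.2641 0.0995] [0.5363 0.2714 0.1098]
13 0.11 54 [0.5311 0.2646 0.12  ] [0.5358 0.272  0.1298]
13 0.13 53 [0.5309 0.2643 0.1394] [0.5347 0.272  0.1489]
13 0.15 33 [0.5269 0.2644 0.1536] [0.5346 0.2706 0.1566]
```

View pics/o13b.png

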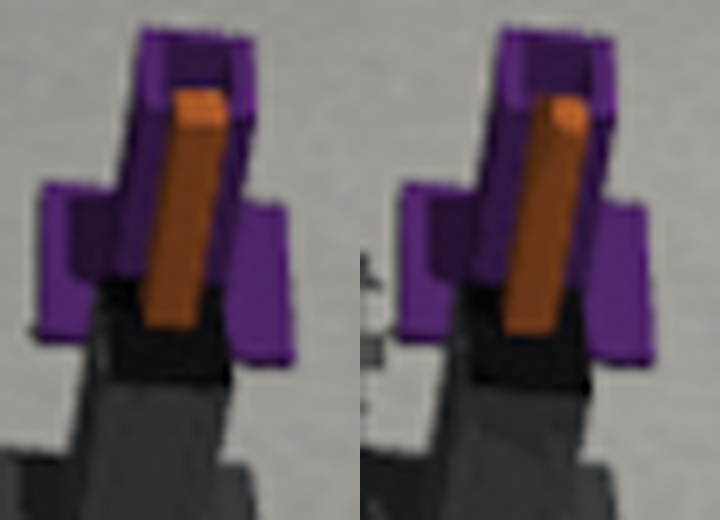

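step_arm:
  commands:
    - {"xyz": [0.015, -0.038, 0], "twist": [0, 0, -1.6]}
    - {"xyz": [0.03, -0.076, -0.005], "twist": [0, 0, -3.2]}
    - {"xyz": [0.045, -0.114, -0.012], "twist": [0, 0, -4.8]}
    - {"xyz": [0.06, -0.152, -0.02], "twist": [0, 0, -6.4]}
    - {"xyz": [0.075, -0.19, -0.028], "twist": [0, 0, -8]}
    - {"xyz": [0.09, -0.228, -0.036], "twist": [0, 0, -9.6]}
    - {"xyz": [0.105, -0.266, -0.044], "twist": [0, 0, -11.2]}
    - {"xyz": [0.12, -0.304, -0.052], "twist": [0, 0, -12.8]}
    - {"xyz": [0.132, -0.335, -0.06], "twist": [0, 0, -14.39]}
    - {"xyz": [0.1374, -0.3495, -0.065], "twist": [0, 0, -14.39]}
    - {"xyz": [0.1374, -0.3495, -0.065], "twist": [0, 0, -14.39]}
    - {"xyz": [0.1374, -0.3495, -0.065], "twist": [0, 0, -14.39]}

```text
time: 16.15
tool_pos: [0.6604, -0.0845, 0.1772]
ee_rot: [-1.57, 0.004, -0.208]
wrist_force: [0.5, 1.1, 0.4]
width: 0.048
```

step_arm:
  commands:
    - {"xyz": [0, 0, -0.02], "twist": [0, 0, 0]}
    - {"xyz": [0, 0, -0.05], "twist": [0, 0, 0]}
    - {"xyz": [0, 0, -0.075], "twist": [0, 0, 0]}
    - {"xyz": [0, 0, -0.095], "twist": [0, 0, 0]}
    - {"xyz": [0, 0, -0.095], "twist": [0, 0, 0]}
    - {"xyz": [0, 0, -0.095], "twist": [0, 0, 0]}
    - {"xyz": [0, 0, -0.095], "twist": [0, 0, 0]}

```text
time: 16.73
tool_pos: [0.6622, -0.0835, 0.0868]
ee_rot: [-1.571, -0.003, -0.206]
wrist_force: [0.3, -0.3, -0.7]
width: 0.0479
```

Run:
```python
from h import *
im,d,P=snap("scene",14)
o=robot.get_obs(); print(o['tool_pos'],o['ee_rot'],o['wrist_force'],o['width'])
overlay("scene",im,[],"pics/o14.png",(210,120,350,270),4)
```

```text
[ 0.66272897 -0.08404735  0.0874967 ] [-1.57073614 -0.00463662 -0.20619508] [ 0.40477171  0.38886767 -0.05255633] 0.048017592223680884
```

View pics/o14.png

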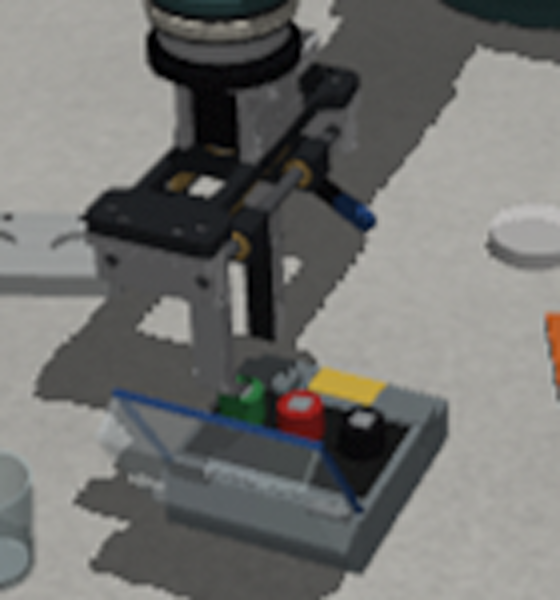

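step_arm:
  commands:
    - {"xyz": [0, 0, -0.008], "twist": [0, 0, 0]}
    - {"xyz": [0, 0, -0.018], "twist": [0, 0, 0]}
    - {"xyz": [0, 0, -0.0265], "twist": [0, 0, 0]}
    - {"xyz": [0, 0, -0.0265], "twist": [0, 0, 0]}
    - {"xyz": [0, 0, -0.0265], "twist": [0, 0, 0]}
    - {"xyz": [0, 0, -0.0265], "twist": [0, 0, 0]}
    - {"xyz": [0, 0, -0.0265], "twist": [0, 0, 0]}
    - {"xyz": [0, 0, -0.0265], "twist": [0, 0, 0]}

```text
time: 17.45
tool_pos: [0.6618, -0.0852, 0.0586]
ee_rot: [-1.571, -0.001, -0.208]
wrist_force: [0.6, -0.5, -0.6]
width: 0.0482
```

step_arm:
  commands:
    - {"xyz": [0, 0, 0], "twist": [0, 0, 0]}
    - {"xyz": [0, 0, 0], "twist": [0, 0, 0]}
    - {"xyz": [0, 0, 0], "twist": [0, 0, 0]}
    - {"xyz": [0, 0, 0], "twist": [0, 0, 0]}
    - {"xyz": [0, 0, 0], "twist": [0, 0, 0]}
    - {"xyz": [0, 0, 0], "twist": [0, 0, 0]}
    - {"xyz": [0, 0, 0], "twist": [0, 0, 0]}
  fingers: 255

```text
time: 18.03
tool_pos: [0.6614, -0.085, 0.0582]
ee_rot: [-1.571, -0.0, -0.208]
wrist_force: [-0.8, 0.6, -0.1]
width: 0.0236
```

step_arm:
  commands:
    - {"xyz": [0, 0, 0.01], "twist": [0, 0, 0]}
    - {"xyz": [0, 0, 0.03], "twist": [0, 0, 0]}
    - {"xyz": [0, 0, 0.06], "twist": [0, 0, 0]}
    - {"xyz": [0, 0, 0.09], "twist": [0, 0, 0]}
    - {"xyz": [0, 0, 0.12], "twist": [0, 0, 0]}
    - {"xyz": [-0.02, -0.018, 0.12], "twist": [0, 0, 2]}
    - {"xyz": [-0.048, -0.043, 0.12], "twist": [0, 0, 5]}
    - {"xyz": [-0.076, -0.068, 0.12], "twist": [0, 0, 9]}
    - {"xyz": [-0.104, -0.092, 0.115], "twist": [0, 0, 13]}
    - {"xyz": [-0.132, -0.115, 0.105], "twist": [0, 0, 17]}
    - {"xyz": [-0.16, -0.139, 0.095], "twist": [0, 0, 21.3]}
    - {"xyz": [-0.181, -0.1557, 0.085], "twist": [0, 0, 21.3]}

```text
time: 19.03
tool_pos: [0.4784, -0.2424, 0.1437]
ee_rot: [-1.573, -0.0, 0.165]
wrist_force: [0.2, -0.2, -0.7]
width: 0.0242
```

step_arm:
  commands:
    - {"xyz": [0, 0, 0], "twist": [0, 0, 0]}
    - {"xyz": [0, 0, -0.02], "twist": [0, 0, 0]}
    - {"xyz": [0, 0, -0.04], "twist": [0, 0, 0]}
    - {"xyz": [0, 0, -0.06], "twist": [0, 0, 0]}
    - {"xyz": [0, 0, -0.07], "twist": [0, 0, 0]}
    - {"xyz": [0, 0, -0.07], "twist": [0, 0, 0]}
    - {"xyz": [0, 0, -0.07], "twist": [0, 0, 0]}
    - {"xyz": [0, 0, -0.07], "twist": [0, 0, 0]}
    - {"xyz": [0, 0, -0.07], "twist": [0, 0, 0]}
    - {"xyz": [0, 0, -0.07], "twist": [0, 0, 0]}

```text
time: 19.87
tool_pos: [0.4813, -0.2411, 0.0745]
ee_rot: [-1.573, -0.002, 0.164]
wrist_force: [-0.3, 0.4, -0.2]
width: 0.0239
```

Run:
```python
from h import *
im,d,P=snap("scene",15)
o=robot.get_obs(); print(o['tool_pos'],o['ee_rot'],o['wrist_force'],o['width'])
pc=[(T(*INS,circ(0,y,15.5,16)),(0,255,255)) for y in(55,0)]
dz=o['tool_pos'][2]*1000-58.5+40
m=[([[o['tool_pos'][0]+.0125*np.cos(t),o['tool_pos'][1]+.0125*np.sin(t),(dz+20)/1000] for t in np.linspace(0,6.28,24)],(255,0,255)),([[o['tool_pos'][0]+.0125*np.cos(t),o['tool_pos'][1]+.0125*np.sin(t),(dz)/1000] for t in np.linspace(0,6.28,24)],(255,0,255))]
r=(165,120,265,210)
overlay("scene",im,pc+m,"pics/a.png",r,7)
overlay("scene",im,[],"pics/b.png",r,7)
cv2.imwrite("pics/o15.png",np.hstack([cv2.imread("pics/b.png")[:,200:600],cv2.imread("pics/a.png")[:,200:600]]))
```

```text
[ 0.48110717 -0.24106954  0.07428692] [-1.57253165 -0.00182125  0.16410357] [-0.26534481  0.51809258 -0.54529981] 0.02403813943671199
```

View pics/o15.png

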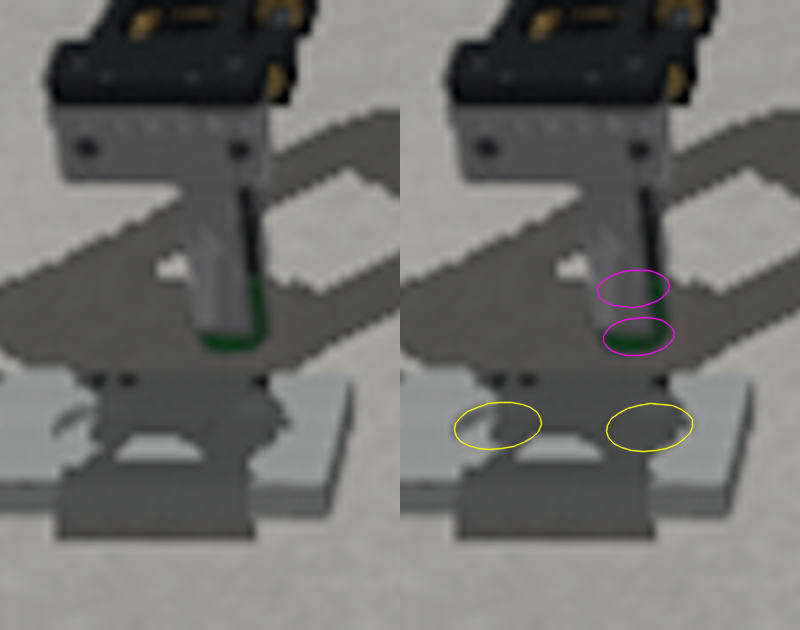

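Run:
```python
from h import *
from scipy.optimize import least_squares
im,d,P=load("scene",15); o=robot.get_obs()
hsv=cv2.cvtColor(im,cv2.COLOR_RGB2HSV).astype(int); H,S,V=hsv[...,0],hsv[...,1],hsv[...,2]
x,y,z=P[...,0],P[...,1],P[...,2]
m=(H>45)&(H<85)&(S>100)&(abs(x-.48)<.05)&(abs(y+.24)<.05)&(z>.02)
Q=P[m]*1000; print(m.sum(),Q.min(0),Q.max(0)); v,u=np.nonzero(m); print(u.min(),u.max(),v.min(),v.max())
f=least_squares(lambda p:np.hypot(Q[:,0]-p[0],Q[:,1]-p[1])-12.5,[481,-241],loss='soft_l1'); print(f.x,f.cost, o['tool_pos'])
# silhouettes: predicted u range for tcp-centered mount
dz=o['tool_pos'][2]*1000-58.5+40
for off in((0,0),(0,-2.5),(-2.5,0),(-2.5,-2.5)):
    pts=np.array([[o['tool_pos'][0]+off[0]/1000+.0125*np.cos(t),o['tool_pos'][1]+off[1]/1000+.0125*np.sin(t),dz/1000] for t in np.linspace(0,6.28,50)])
    q=proj("scene",pts); print(off,q.min(0).round(1),q.max(0).round(1))
im,d,P=snap("top",15)
overlay("top",im,[(T(*INS,circ(0,yy,15.5,16)),(0,255,255)) for yy in(55,0)],"pics/o15t.png",(360,180,460,270),7)
```

```text
23 [ 477.99206225 -248.72666176   57.47292009] [ 494.22272989 -229.14457164  208.09818332]
223 230 114 169
[ 480.63687564 -243.68658907] 22.080890036879477 [ 0.48110717 -0.24106954  0.07428692]
(0, 0) [222.1 164.9] [232.3 170.3]
(0, -2.5) [221.2 164.8] [231.3 170.2]
(-2.5, 0) [222.4 164.4] [232.6 169.7]
(-2.5, -2.5) [221.5 164.3] [231.6 169.6]
```

View pics/o15t.png

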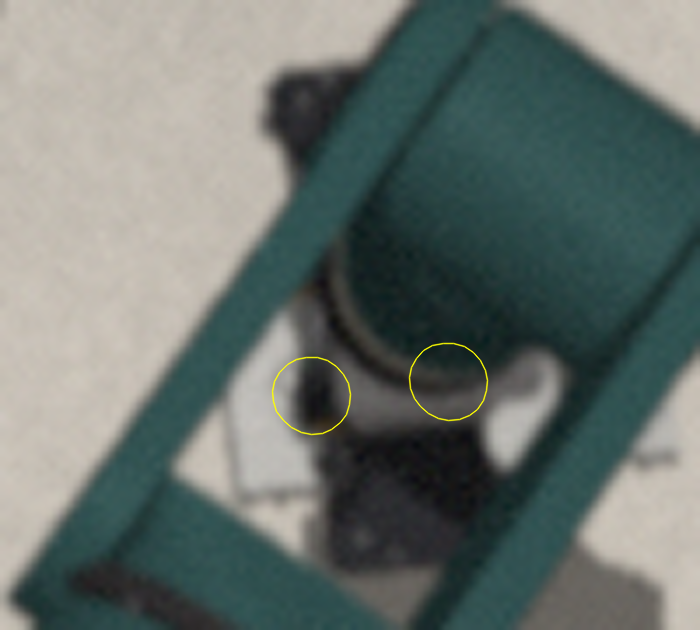

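The mount sits about 2.6 mm toward −y of the TCP by the scene-depth fit, and about half of that could be camera bias. I'll shift +1.3 mm in y, hover just above the plate and look again.

step_arm:
  commands:
    - {"xyz": [0, 0.0013, -0.015], "twist": [0, 0, 0]}
    - {"xyz": [0, 0.0013, -0.03], "twist": [0, 0, 0]}
    - {"xyz": [0, 0.0013, -0.034], "twist": [0, 0, 0]}
    - {"xyz": [0, 0.0013, -0.034], "twist": [0, 0, 0]}
    - {"xyz": [0, 0.0013, -0.034], "twist": [0, 0, 0]}
    - {"xyz": [0, 0.0013, -0.034], "twist": [0, 0, 0]}
    - {"xyz": [0, 0.0013, -0.034], "twist": [0, 0, 0]}
    - {"xyz": [0, 0.0013, -0.034], "twist": [0, 0, 0]}

```text
time: 20.63
tool_pos: [0.4809, -0.2398, 0.04]
ee_rot: [-1.572, -0.001, 0.164]
wrist_force: [0.1, -0.1, -0.1]
width: 0.0241
```

Run:
```python
from h import *
from scipy.optimize import least_squares
im,d,P=snap("scene",16); o=robot.get_obs(); print(o['tool_pos'],o['wrist_force'],o['width'])
hsv=cv2.cvtColor(im,cv2.COLOR_RGB2HSV).astype(int); H,S,V=hsv[...,0],hsv[...,1],hsv[...,2]
x,y,z=P[...,0],P[...,1],P[...,2]
m=(H>45)&(H<85)&(S>100)&(abs(x-.48)<.05)&(abs(y+.24)<.05)&(z>.01)
Q=P[m]*1000; print(m.sum()); 
f=least_squares(lambda p:np.hypot(Q[:,0]-p[0],Q[:,1]-p[1])-12.5,[481,-241],loss='soft_l1'); print(f.x)
r=(165,130,265,210)
pc=[(T(*INS,circ(0,yy,15.5,16)),(0,255,255)) for yy in(55,)]+[(T(*INS,box(-36,36,-88,88,16)),(0,255,0))]
overlay("scene",im,pc,"pics/a.png",r,7)
overlay("scene",im,[],"pics/b.png",r,7)
cv2.imwrite("pics/o16.png",np.hstack([cv2.imread("pics/b.png")[:,260:],cv2.imread("pics/a.png")[:,300:660]]))
```

```text
[ 0.48083794 -0.23968808  0.03978961] [ 0.21731679  0.37380907 -1.27681781] 0.02418411058393195
21
[ 481.22157673 -242.89072746]
```

View pics/o16.png

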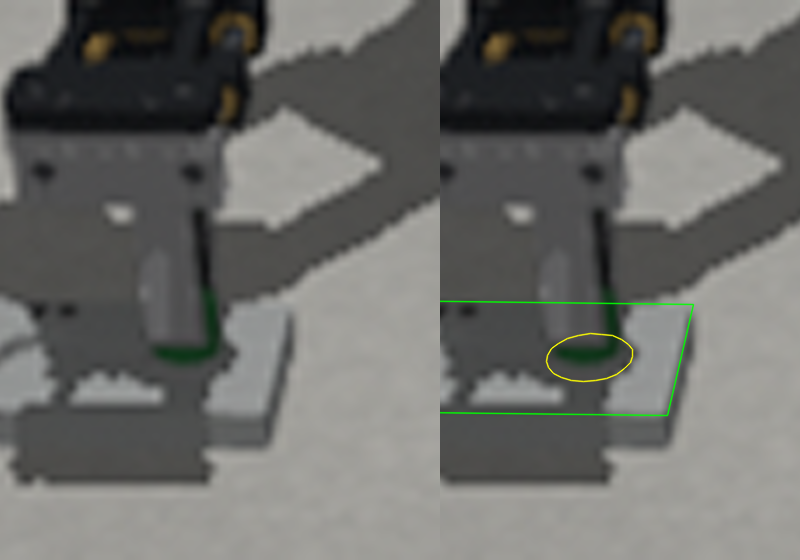

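step_arm:
  commands:
    - {"xyz": [0, 0.0008, -0.002], "twist": [0, 0, 0]}
    - {"xyz": [0, 0.0008, -0.004], "twist": [0, 0, 0]}
    - {"xyz": [0, 0.0008, -0.006], "twist": [0, 0, 0]}
    - {"xyz": [0, 0.0008, -0.008], "twist": [0, 0, 0]}
    - {"xyz": [0, 0.0008, -0.0095], "twist": [0, 0, 0]}
    - {"xyz": [0, 0.0008, -0.011], "twist": [0, 0, 0]}
    - {"xyz": [0, 0.0008, -0.0118], "twist": [0, 0, 0]}
    - {"xyz": [0, 0.0008, -0.0118], "twist": [0, 0, 0]}
    - {"xyz": [0, 0.0008, -0.0118], "twist": [0, 0, 0]}
    - {"xyz": [0, 0.0008, -0.0118], "twist": [0, 0, 0]}
    - {"xyz": [0, 0.0008, -0.0118], "twist": [0, 0, 0]}

```text
time: 21.6
tool_pos: [0.4804, -0.2387, 0.0272]
ee_rot: [-1.571, -0.0, 0.164]
wrist_force: [1.4, -0.1, -0.3]
width: 0.0239
```

step_arm:
  commands:
    - {"xyz": [0, 0, 0], "twist": [0, 0, 0]}
    - {"xyz": [0, 0, 0], "twist": [0, 0, 0]}
    - {"xyz": [0, 0, 0], "twist": [0, 0, 0]}
    - {"xyz": [0, 0, 0], "twist": [0, 0, 0]}
    - {"xyz": [0, 0, 0], "twist": [0, 0, 0]}
    - {"xyz": [0, 0, 0], "twist": [0, 0, 0]}
  fingers: 125

```text
time: 22.1
tool_pos: [0.4804, -0.2386, 0.0273]
ee_rot: [-1.571, -0.0, 0.164]
wrist_force: [0.3, -0.0, -0.6]
width: 0.048
```

step_arm:
  commands:
    - {"xyz": [0, 0, 0.01], "twist": [0, 0, 0]}
    - {"xyz": [0, 0, 0.03], "twist": [0, 0, 0]}
    - {"xyz": [0, 0, 0.06], "twist": [0, 0, 0]}
    - {"xyz": [0, 0, 0.09], "twist": [0, 0, 0]}
    - {"xyz": [0, 0, 0.12], "twist": [0, 0, 0]}
    - {"xyz": [0, 0, 0.15], "twist": [0, 0, 0]}
    - {"xyz": [0.035, 0.035, 0.15], "twist": [0, 0, -4]}
    - {"xyz": [0.06, 0.06, 0.15], "twist": [0, 0, -7]}

```text
time: 22.77
tool_pos: [0.5408, -0.1813, 0.1821]
ee_rot: [-1.575, -0.007, 0.034]
wrist_force: [0.7, -1.2, -1.1]
width: 0.0484
```

Run:
```python
from h import *
o=robot.get_obs(); print(o['tool_pos'],o['ee_rot'],o['width'])
im,d,P=snap("scene",17)
r=(165,150,265,210)
pc=[(T(*INS,circ(0,yy,15.5,16)),(0,255,255)) for yy in(55,0)]+[(T(*INS,circ(0,55,12.5,29)),(255,0,255))]
overlay("scene",im,pc,"pics/a.png",r,7)
im,d,P=snap("top",17)
overlay("top",im,pc,"pics/b.png",(390,200,470,260),7)
a=cv2.imread("pics/a.png")[:280];b=cv2.imread("pics/b.png")[:310]
W=np.zeros((600,700,3),np.uint8);W[:a.shape[0]]=a;W[285:285+b.shape[0],:b.shape[1]]=b;cv2.imwrite("pics/o17.png",W)
x,y,z=P[...,0],P[...,1],P[...,2]
m=(abs(x-.48)<.025)&(abs(y+.24)<.025)&(z>.024)&(z<.06); print(m.sum(),P[m].mean(0),P[m][:,2].std())
```

```text
[ 0.54081905 -0.18134224  0.18212877] [-1.57492907 -0.00740338  0.03392032] 0.04837984312953321
9 [ 0.48820079 -0.22871644  0.02870152] 0.003497584449409409
```

View pics/o17.png

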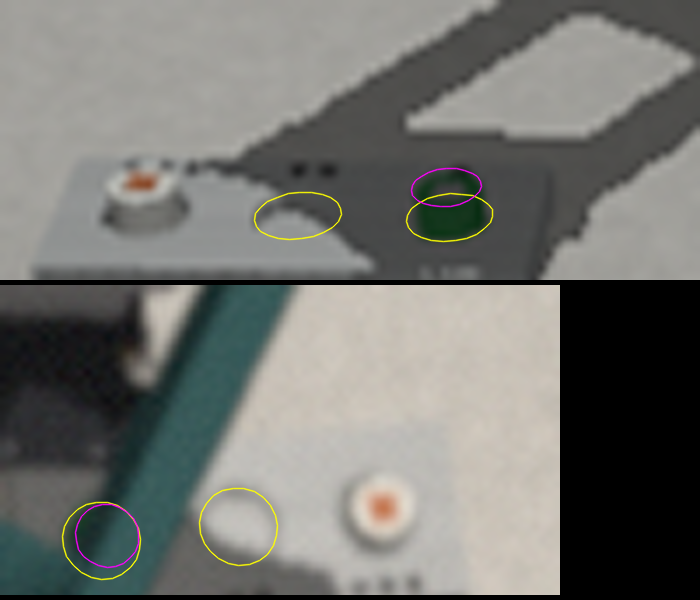

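step_arm:
  commands:
    - {"xyz": [0.028, 0.028, 0], "twist": [0, 0, -4]}
    - {"xyz": [0.056, 0.055, 0], "twist": [0, 0, -8]}
    - {"xyz": [0.084, 0.083, 0], "twist": [0, 0, -12]}
    - {"xyz": [0.11, 0.109, 0], "twist": [0, 0, -14.3]}
    - {"xyz": [0.1285, 0.1268, 0], "twist": [0, 0, -14.3]}
    - {"xyz": [0.1285, 0.1268, 0], "twist": [0, 0, -14.3]}
    - {"xyz": [0.1285, 0.1268, -0.02], "twist": [0, 0, -14.3]}
    - {"xyz": [0.1285, 0.1268, -0.04], "twist": [0, 0, -14.3]}
    - {"xyz": [0.1285, 0.1268, -0.065], "twist": [0, 0, -14.3]}
    - {"xyz": [0.1285, 0.1268, -0.085], "twist": [0, 0, -14.3]}
    - {"xyz": [0.1285, 0.1268, -0.09], "twist": [0, 0, -14.3]}
    - {"xyz": [0.1285, 0.1268, -0.09], "twist": [0, 0, -14.3]}

```text
time: 23.87
tool_pos: [0.6658, -0.0536, 0.085]
ee_rot: [-1.572, 0.005, -0.208]
wrist_force: [0.2, -0.3, 0.4]
width: 0.0481
```

Run:
```python
from h import *
im,d,P=snap("scene",18)
o=robot.get_obs(); print(o['tool_pos'],o['ee_rot'],o['wrist_force'],o['width'])
overlay("scene",im,[(T(*CASE,circ(0,0,12.5,60)),(255,0,255))],"pics/o18.png",(210,120,350,270),4)
```

```text
[ 0.66712495 -0.05361767  0.08714412] [-1.57135584e+00  1.20282202e-03 -2.08216322e-01] [ 0.63625072 -0.12188911  0.52596489] 0.04774189144688372
```

View pics/o18.png

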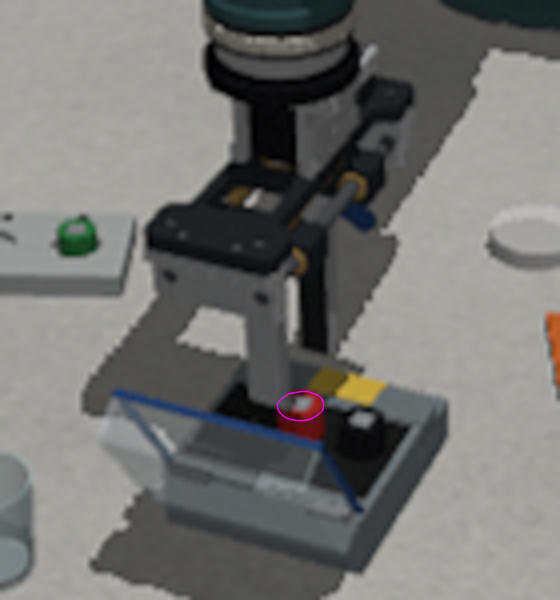

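The red mount is under the jaws, matching its predicted top ring at (300,405), and green sits in its pocket at (77,237). Going down.

step_arm:
  commands:
    - {"xyz": [0, 0, 0], "twist": [0, 0, 0]}
    - {"xyz": [0, 0, -0.01], "twist": [0, 0, 0]}
    - {"xyz": [0, 0, -0.02], "twist": [0, 0, 0]}
    - {"xyz": [0, 0, -0.0292], "twist": [0, 0, 0]}
    - {"xyz": [0, 0, -0.0292], "twist": [0, 0, 0]}
    - {"xyz": [0, 0, -0.0292], "twist": [0, 0, 0]}
    - {"xyz": [0, 0, -0.0292], "twist": [0, 0, 0]}
    - {"xyz": [0, 0, -0.0292], "twist": [0, 0, 0]}
    - {"xyz": [0, 0, -0.0292], "twist": [0, 0, 0]}

```text
time: 24.67
tool_pos: [0.6682, -0.0529, 0.0587]
ee_rot: [-1.571, -0.001, -0.208]
wrist_force: [0.3, -0.1, -0.4]
width: 0.0482
```

step_arm:
  commands:
    - {"xyz": [0, 0, 0], "twist": [0, 0, 0]}
    - {"xyz": [0, 0, 0], "twist": [0, 0, 0]}
    - {"xyz": [0, 0, 0], "twist": [0, 0, 0]}
    - {"xyz": [0, 0, 0], "twist": [0, 0, 0]}
    - {"xyz": [0, 0, 0], "twist": [0, 0, 0]}
    - {"xyz": [0, 0, 0], "twist": [0, 0, 0]}
    - {"xyz": [0, 0, 0], "twist": [0, 0, 0]}
  fingers: 255

```text
time: 25.25
tool_pos: [0.6679, -0.0529, 0.0581]
ee_rot: [-1.571, -0.0, -0.208]
wrist_force: [-0.2, 0.1, -0.8]
width: 0.0239
```

step_arm:
  commands:
    - {"xyz": [0, 0, 0.01], "twist": [0, 0, 0]}
    - {"xyz": [0, 0, 0.035], "twist": [0, 0, 0]}
    - {"xyz": [0, 0, 0.065], "twist": [0, 0, 0]}
    - {"xyz": [0, 0, 0.1], "twist": [0, 0, 0]}
    - {"xyz": [-0.01, -0.014, 0.12], "twist": [0, 0, 1]}
    - {"xyz": [-0.034, -0.046, 0.12], "twist": [0, 0, 4]}
    - {"xyz": [-0.058, -0.079, 0.12], "twist": [0, 0, 8]}
    - {"xyz": [-0.082, -0.111, 0.12], "twist": [0, 0, 12]}
    - {"xyz": [-0.106, -0.144, 0.115], "twist": [0, 0, 16]}
    - {"xyz": [-0.13, -0.176, 0.11], "twist": [0, 0, 20]}
    - {"xyz": [-0.154, -0.209, 0.1], "twist": [0, 0, 21.3]}
    - {"xyz": [-0.172, -0.233, 0.09], "twist": [0, 0, 21.3]}

```text
time: 26.25
tool_pos: [0.4942, -0.2885, 0.1492]
ee_rot: [-1.574, -0.001, 0.163]
wrist_force: [0.7, -0.9, 0.0]
width: 0.0233
```

step_arm:
  commands:
    - {"xyz": [-0.007, -0.0096, 0], "twist": [0, 0, 0]}
    - {"xyz": [-0.007, -0.0096, -0.01], "twist": [0, 0, 0]}
    - {"xyz": [-0.007, -0.0096, -0.04], "twist": [0, 0, 0]}
    - {"xyz": [-0.007, -0.0096, -0.07], "twist": [0, 0, 0]}
    - {"xyz": [-0.007, -0.0096, -0.095], "twist": [0, 0, 0]}
    - {"xyz": [-0.007, -0.0096, -0.107], "twist": [0, 0, 0]}
    - {"xyz": [-0.007, -0.0096, -0.107], "twist": [0, 0, 0]}
    - {"xyz": [-0.007, -0.0096, -0.107], "twist": [0, 0, 0]}
    - {"xyz": [-0.007, -0.0096, -0.107], "twist": [0, 0, 0]}
    - {"xyz": [-0.007, -0.0096, -0.107], "twist": [0, 0, 0]}
    - {"xyz": [-0.007, -0.0096, -0.107], "twist": [0, 0, 0]}

```text
time: 27.17
tool_pos: [0.4901, -0.2962, 0.0431]
ee_rot: [-1.574, -0.003, 0.164]
wrist_force: [0.4, 1.3, 0.3]
width: 0.0241
```

Run:
```python
from h import *
from scipy.optimize import least_squares
im,d,P=snap("scene",19); o=robot.get_obs(); print(o['tool_pos'],o['wrist_force'],o['width'])
hsv=cv2.cvtColor(im,cv2.COLOR_RGB2HSV).astype(int); H,S,V=hsv[...,0],hsv[...,1],hsv[...,2]
x,y,z=P[...,0],P[...,1],P[...,2]
m=((H<8)|(H>172))&(S>120)&(abs(x-.49)<.04)&(abs(y+.295)<.03)&(z>.01)&(z<.07)
Q=P[m]*1000; print(m.sum()); 
f=least_squares(lambda p:np.hypot(Q[:,0]-p[0],Q[:,1]-p[1])-12.5,[489,-295],loss='soft_l1'); print(f.x)
r=(145,130,245,210); zb=(o['tool_pos'][2]*1000-18.5)
pc=[(T(*INS,circ(0,yy,15.5,16)),(0,255,255)) for yy in(0,55)]+[(T(*INS,circ(0,0,12.5,zb)),(255,0,255))]
overlay("scene",im,pc,"pics/a.png",r,7)
overlay("scene",im,[],"pics/b.png",r,7)
cv2.imwrite("pics/o19.png",np.hstack([cv2.imread("pics/b.png")[:,200:600],cv2.imread("pics/a.png")[:,200:600]]))
```

```text
[ 0.48982011 -0.29607944  0.0427818 ] [-0.12641824  0.36770518 -0.135327  ] 0.024142857180613257
35
[ 491.53951389 -296.45141894]
```

View pics/o19.png

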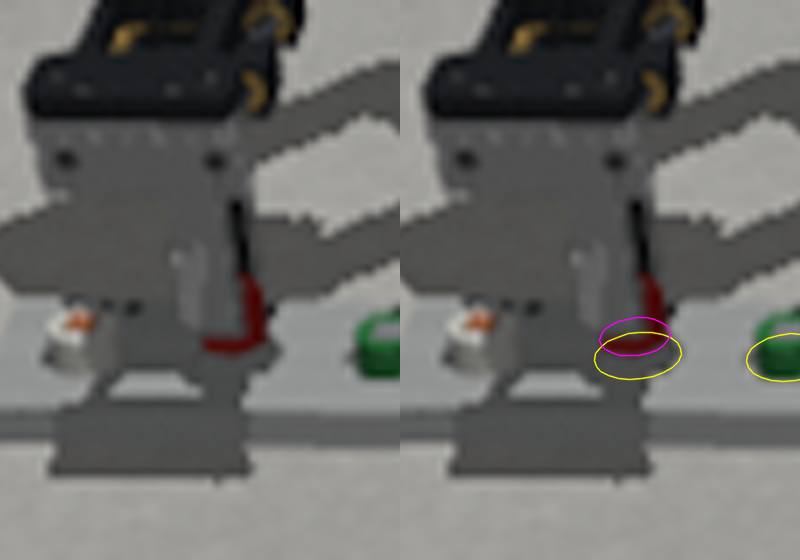

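step_arm:
  commands:
    - {"xyz": [-0.0005, 0.0005, -0.002], "twist": [0, 0, 0]}
    - {"xyz": [-0.0005, 0.0005, -0.004], "twist": [0, 0, 0]}
    - {"xyz": [-0.0005, 0.0005, -0.006], "twist": [0, 0, 0]}
    - {"xyz": [-0.0005, 0.0005, -0.008], "twist": [0, 0, 0]}
    - {"xyz": [-0.0005, 0.0005, -0.01], "twist": [0, 0, 0]}
    - {"xyz": [-0.0005, 0.0005, -0.012], "twist": [0, 0, 0]}
    - {"xyz": [-0.0005, 0.0005, -0.0136], "twist": [0, 0, 0]}
    - {"xyz": [-0.0005, 0.0005, -0.0136], "twist": [0, 0, 0]}
    - {"xyz": [-0.0005, 0.0005, -0.0136], "twist": [0, 0, 0]}
    - {"xyz": [-0.0005, 0.0005, -0.0136], "twist": [0, 0, 0]}
    - {"xyz": [-0.0005, 0.0005, -0.0136], "twist": [0, 0, 0]}

```text
time: 28.13
tool_pos: [0.4884, -0.295, 0.0274]
ee_rot: [-1.571, -0.0, 0.164]
wrist_force: [0.3, 1.2, 0.4]
width: 0.0242
```

step_arm:
  commands:
    - {"xyz": [0, 0, 0], "twist": [0, 0, 0]}
    - {"xyz": [0, 0, 0], "twist": [0, 0, 0]}
    - {"xyz": [0, 0, 0], "twist": [0, 0, 0]}
    - {"xyz": [0, 0, 0], "twist": [0, 0, 0]}
    - {"xyz": [0, 0, 0], "twist": [0, 0, 0]}
    - {"xyz": [0, 0, 0], "twist": [0, 0, 0]}
  fingers: 125

```text
time: 28.63
tool_pos: [0.4883, -0.295, 0.0274]
ee_rot: [-1.571, -0.0, 0.164]
wrist_force: [-0.3, 0.9, -1.2]
width: 0.0476
```

step_arm:
  commands:
    - {"xyz": [0, 0, 0.01], "twist": [0, 0, 0]}
    - {"xyz": [0, 0, 0.03], "twist": [0, 0, 0]}
    - {"xyz": [0, 0, 0.06], "twist": [0, 0, 0]}
    - {"xyz": [0, 0, 0.1], "twist": [0, 0, 0]}
    - {"xyz": [0, 0, 0.14], "twist": [0, 0, 0]}
    - {"xyz": [-0.03, -0.02, 0.17], "twist": [0, 0, 0]}
    - {"xyz": [-0.06, -0.045, 0.18], "twist": [0, 0, 0]}
    - {"xyz": [-0.09, -0.07, 0.18], "twist": [0, 0, 0]}
    - {"xyz": [-0.12, -0.095, 0.18], "twist": [0, 0, 0]}
    - {"xyz": [-0.15, -0.12, 0.18], "twist": [0, 0, 0]}
    - {"xyz": [-0.18, -0.145, 0.18], "twist": [0, 0, 0]}
    - {"xyz": [-0.2, -0.16, 0.18], "twist": [0, 0, 0]}

```text
time: 29.63
tool_pos: [0.2855, -0.457, 0.2085]
ee_rot: [-1.573, 0.001, 0.162]
wrist_force: [0.7, 0.5, 0.2]
width: 0.0479
```

Run:
```python
from h import *
o=robot.get_obs(); print(o['time'],o['tool_pos'],o['width'])
for n in("scene","top"):
    im,d,P=snap(n,20); cv2.imwrite(f"pics/{n}20.png",im[:,:,::-1])
    r=(160,150,265,215) if n=="scene" else (380,200,470,265)
    pc=[(T(*INS,circ(0,yy,12.5,29)),(255,0,255)) for yy in(0,55)]
    overlay(n,im,pc,f"pics/z{n}.png",r,5.5)
    x,y,z=P[...,0],P[...,1],P[...,2]
    for nm,yy in(("green",55),("red",0),("white",-55)):
        c=T(*INS,[[0,yy,29]])[0]; m=(np.hypot(x-c[0],y-c[1])<.009)
        A=np.c_[P[m][:,:2]-c[:2],np.ones(m.sum())]; k=np.linalg.lstsq(A,P[m][:,2],rcond=None)[0]; print(n,nm,m.sum(),"z",k[2].round(4),"slope",k[:2].round(2))
a=cv2.imread("pics/zscene.png");b=cv2.imread("pics/ztop.png")
W=np.zeros((600,800,3),np.uint8);a=cv2.resize(a,None,fx=.8,fy=.8);b=cv2.resize(b,None,fx=.8,fy=.8);W[:a.shape[0],:a.shape[1]]=a;W[300:300+b.shape[0],:b.shape[1]]=b;cv2.imwrite("pics/o20.png",W)
```

```text
29.6333 [ 0.28550536 -0.45696462  0.20846312] 0.047906504134466
scene green 43 z -0.3279 slope [2.03 4.25]
scene red 42 z -0.3218 slope [ 4.2  -2.83]
scene white 45 z -0.3037 slope [26.65 -4.56]
top green 33 z 0.0305 slope [ 0.1  -0.05]
top red 32 z 0.0303 slope [0.17 0.06]
top white 31 z 0.0298 slope [-0.01  0.12]
```

View pics/o20.png

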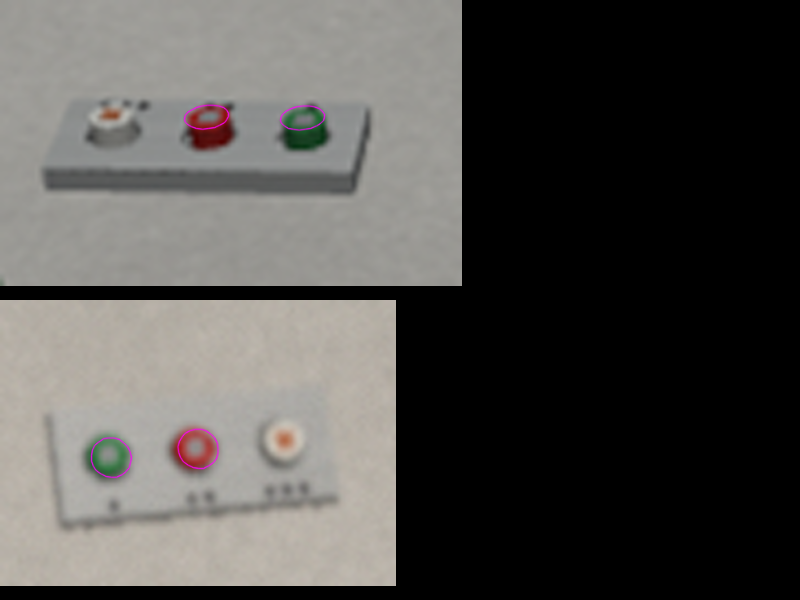

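View pics/scene20.png

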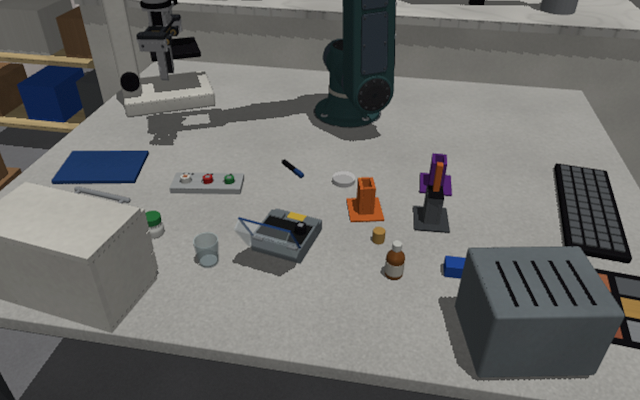

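View pics/top20.png

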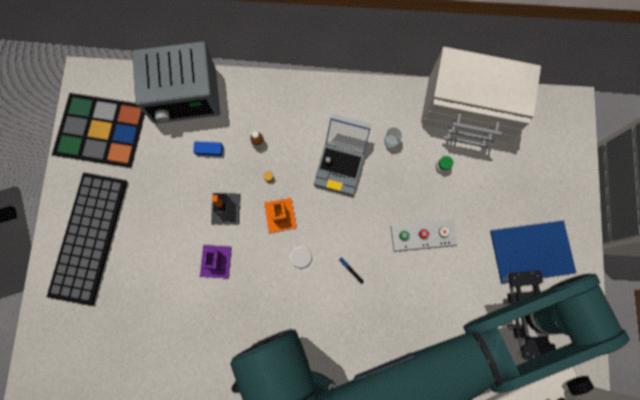

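step_arm:
  commands:
    - {"xyz": [0, 0, 0], "twist": [0, 0, 0]}
    - {"xyz": [0, 0, 0], "twist": [0, 0, 0]}
    - {"xyz": [0, 0, 0], "twist": [0, 0, 0]}
    - {"xyz": [0, 0, 0], "twist": [0, 0, 0]}

```text
time: 30.07
tool_pos: [0.2895, -0.4542, 0.2076]
ee_rot: [-1.571, -0.0, 0.166]
wrist_force: [0.4, 0.5, 0.6]
width: 0.0479
```

Run:
```python
from bench import robot
print(robot.close_job(), robot.get_obs()['time'])
```

```text
the job is handed in; nothing more can be done
the job is handed in; nothing more can be done
```

I finished the job in the order asked and handed it in at about 30 s of the 72 s allowed. I took the blade from the grey stand, levered the cover up by its lip and pushed it over, touching it only with the blade. I put the blade back, then placed green in the one-dot pocket and red in the two-dot pocket. The gripper is open and clear of everything.

Last checks:
- **Cover:** its rim lies on the predicted line for the 2.1 rad stop, so it rests fully open.
- **Mounts:** in the top camera, green and red tops stand at 30.5 and 30.3 mm against 29.8 mm for the seated white mount, so both read as seated flat. Black is still in the case and white in its pocket.
- **Other objects:** the bottle, beaker, dish, slide box, jar, marker and weight look unmoved in both views.
- **Forces:** wrist readings stayed within a few newtons throughout.

Checks that disagreed:
- **Blade position:** it is upright with its guard on the rim, but sits about 3 mm toward the stand's +x compared with the start. That is within the pocket's play, so I left it.
- **Grip width:** the mounts read about 24 mm in the jaws instead of 25 mm.
- **Scene-camera height fit:** the last scene-camera fit of the mount tops gave nonsense values, so I relied on the top camera and the outlines in both views.

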